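Refit the rotor retaining ring of a bench centrifuge

ROBOT

A 6-joint arm with a two-finger parallel gripper is mounted at the origin on the work surface. World frame = base frame: x ahead of the robot, y to its left, z up, the work surface at z = 0. Lengths are in m, angles in rad, forces in N, time in s.
With the tool pointing down it reaches from about 0.3 to 0.775 m from the base axis. Payload 14.6 kg.
Tool frame: the origin (TCP) lies on the centre line of the jaws, within the pads' length; the fingertips stand 19 mm ahead of it and the grasp point (between the pads) is the TCP; z points along the fingers, y is the direction in which the jaws open and shut (so a half turn about z gives the same grasp; the last joint's range is limited). The gripper opens to 94 mm and grips with 3 to 60 N. Pads are 16 mm wide; open, the fingers measure 119 mm over their backs; the gripper's body (75 mm by 177 mm) begins 78 mm behind the grasp point.
Start: joints at [-1.19, 0.3, 1.521, -0, 1.321, -0.067], TCP at [0.238, -0.496, 0.192] pointing down, gripper open.
Joint ranges: [-3.03, 3.03], [-0.79, 2.21], [0.23, 2.52], [-1.04, 4.18], [0, 3.07], [-2.55, 2.55]. Speed limits (rad/s): [2.22, 2.22, 2.57, 3.14, 3.14, 3.14].

INTERFACE

Orientations are given as [roll, pitch, yaw] about the fixed x, y, z axes, in that order (R = Rz(yaw) Ry(pitch) Rx(roll)).
In Python, from station import ctrl gives the robot as it stands. The module is installed in compiled form; this text tells all that it offers.
- The arm moves only by the shell command python3 -m creep 'ROWS' [FORCE]. ROWS is a JSON object of lists of equal length, an entry for each row: "translation": the shift along the world's x, y, z in mm, a list of three; "yaw": the turn about the world's z in rad; "gripper": the closure in counts, from 0 (fully open) to 255 (shut). A call has 1 to 5 rows; each row is the pose to reach, as a shift and turn from the pose measured when the call began; what a row does not reach only later rows make up. A row lasts 1/12 s, in which the tool goes at most 41.7 mm and 7.16 degrees, less where a joint would pass 70% of its speed; a pose out of reach is approached as far as the arm can. A call with a gripper value outside its range is refused whole. The fingers move at their own pace and stop on an object; FORCE is the grip in N (left out, the last holds). Time passes only in rows, so rows that repeat a pose let the fingers close. It gives the time, the measured TCP pose, the force and the opening at its end, in the units of the state.
- ctrl.get_obs(): the state, without advancing time (a new reading comes with each control period).
- ctrl.camera(name): name is "side" or "top" or "wrist"; returns a dict with "pixels" (420x560x3 uint8, red, green, blue), "depth" (420x560 float32, m along the optical axis (not along the pixel's ray), 0 where there is no reading), "fx", "fy", "cx", "cy" (pixels), "R" (3x3) and "t" (3): a world point X has camera coordinates R X + t; the wrist camera has in their place "tool_from_camera" (4x4, takes a point from camera to tool coordinates, whose origin is the TCP and whose axes are the flange's). Camera axes: x right, y down, z forward; pixel columns grow to the right and rows downward; lengths in m; the calibration is good to about 2 mm. A picture is of the moment at which its call begins: read the wrist's pose just before it.
- ctrl.hand_in(): hands the job in, once; it reports no verdict.
The state is a dict: "time_s": time; "qpos": joint angles; "joint_vel": joint speeds; "tau": joint torques, N m; "ee_pos": TCP position; "eef_rot": TCP orientation; "force": force on the tool from outside, world axes, zero at the start; "moment": the same for the moment, N m; "grip_width": finger opening in m.
Only numpy, scipy, OpenCV 4.12 (cv2) and the standard library are available. Lean on these libraries where they do the work, as an engineer would, in place of code of your own. Each camera call takes 0.05 s, during which the arm holds its last target. There are 200 camera calls.

TASK

The centrifuge's rotor is back on its spindle, but its retaining ring is still lying in the tray. Take the ring pliers from the rack, fit their pins into the ring's two eyes, spread the ring no more than it needs and slide it down over the spindle; press it gently against the rotor hub until the hub's spring gives, without crushing the spring, and ease the ring shut so that it closes in the groove all round. Put the pliers back upright in their slot in the rack, handle the ring with the pliers only, and leave the other lab things where they stand.

Things in the scene. Friction and masses are not known exactly. Their poses are not given: they have to be found in the camera images.
- pliers_grip (a point): Point midway between the two blue handles of the pliers, 120 mm above the shoulders of the pins (the place to grip). Handles: flat upright outer faces 52 mm apart at rest, 16 mm wide, reaching from 84 to 141 mm above the shoulders, 10 mm thick. The fingers close along the pliers' y axis.
- pliers: External retaining-ring pliers standing tips down in the rack. Origin midway between the pins at the level of their shoulders, z up towards the handles, y from one handle to the other. Pins 3.6 mm thick, 3.2 mm long, 16 mm apart at rest; jaws 14 x 11 mm each. Pivot 60 mm up. Squeezing the handles (12 N at first, 25 N with the ring spread) spreads the pins, about 1 mm per mm; they rise up to 2 mm.
- ring: Steel retaining ring, 4 mm thick, about 52 mm across, lying flat. Origin under its middle, z up, x towards the two lugs (30 mm from the origin). Frame fixed to the half that carries eye a (+y side). Springy: the two halves open about the back of the ring, 24 mm behind the origin.
- ring_eye_a (a point): Eye of the lug on the +y side of the ring, at the middle of the hole and level with the ring's top face. Hole 5.8 mm wide and right through; lug 12 mm square. Eyes 16 mm apart when the ring is relaxed.
- ring_eye_b (a point): Eye of the other lug (-y side), same size. Looking from above with the lugs towards +x, a is at +y, b at -y. With the ring spread by 0.35 the centre of the hole for the spindle lies 27 mm from the midpoint of the eyes, square to their line.
- ring_axis (a point): Point half-way up the ring that lies on the spindle's axis once the ring is seated in the groove (moves a few mm off when the ring is spread).
- ring_b (a joint): How far the ring is spread, rad: 0 relaxed, about 0.10 when seated in the groove, 0.26 when it just passes the spindle; 0.33 to 0.40 is comfortable, over 0.50 it is overstretched and spoiled. Pulls back with about 8 N at the eyes when spread by 0.35.
- centrifuge: White round bench centrifuge, 252 mm across, bowl rim 128.5 mm high, lid off, control box in front (-x). Origin under its middle, z up. In its middle the upright steel spindle: 44 mm thick, tapered nose (9 mm high, down to 34 mm), below it 10 mm of full thickness, then the groove, 40 mm thick, in which the ring belongs.
- bowl_axis (a point): Point on the spindle's axis at the level of the bowl rim. The drive stands on rubber mounts and its height is not measured: the nose's end lies 17 to 27 mm above this point, the free hub face 3.5 mm below to 6.5 mm above it, always 20.5 mm below the nose's end. Find the hub by feel.
- rotor (a joint): How far the eight-place aluminium rotor is pressed down on its wave spring, m: 0 when free. Its flat hub, 84 mm across, carries the ring. It gives from 3.5 N on, 2.5 N per mm. The ring can enter the groove only while the hub is pressed down 2.5 mm or more (10 N); it then stays held 2.4 mm down. Over 4.8 mm (15 N) the wave spring is crushed.
- rack_slot (a point): Middle of the pliers' slot in the wooden rack, at the level of the ledges (12 mm above the bench) on which the jaws' shoulders stand. Slot 17.6 mm (rack's x) by 36 mm (rack's y), open to the top at 50 mm; the pins hang free in a groove between the ledges.
- rack: Wooden pliers rack, 74 x 110 x 50 mm. Origin under its middle, z up.
- tray_floor (a point): Middle of the inner floor of the blue parts tray, 130 x 110 mm with a 10 mm rim; the ring lies on this floor.
- cylinder_a: Bystander: measuring cylinder with blue foot, 200 mm tall, origin under it.
- jar_red: Bystander: small clear jar with red cap, 52 mm tall, origin under it.
- bottle_white: Bystander: small white bottle, 48 mm tall, origin under it.
- wash_bottle: Bystander: white wash bottle with yellow cap and spout, 205 mm tall, origin under it.
- pen: Bystander: ballpoint pen lying on the bench, origin under it.
Not all that is in view belongs to the job. Of the things like the rack, leave any that is pink; of the rest the smaller one is meant. Of the things that look like the pliers, the smaller one is meant.

How it is judged:
By the outcome, as a careful person would: the job done as asked, in the order asked, and still so for the second after the job is handed in, with the robot touching nothing.
It also fails if it takes over 69 s, if anything falls off the work surface, if the arm or the gripper's body presses on something with over 40 N, if the wrist force passes 120 N, or if a joint passes its speed limit or range.

## Working session

There is one attempt and no reset: what is moved stays moved. The work goes in short steps, Python scripts to look and compute and a shell command to move; the robot and the scene stay as the last step left them, time stands still between calls to the robot, and variables do not carry over. Pictures are saved under pics/ and viewed, about 8 in all and at most 12, crops included, and the job is handed in when it is done.

```bash
ls; mkdir -p pics; cat > h.py <<'E'
import numpy as np, cv2
from station import ctrl
from scipy.spatial.transform import Rotation as Rn
def snap(name,fn=None):
    o=ctrl.get_obs(); c=ctrl.camera(name)
    if name=="wrist":
        T=np.eye(4); T[:3,:3]=Rn.from_euler('xyz',o['eef_rot']).as_matrix(); T[:3,3]=o['ee_pos']
        M=T@np.array(c['tool_from_camera']); c['R']=M[:3,:3].T; c['t']=-M[:3,:3].T@M[:3,3]
    if fn: cv2.imwrite('pics/'+fn+'.png',cv2.cvtColor(c['pixels'],cv2.COLOR_RGB2BGR))
    np.savez('pics/'+(fn or name)+'.npz',**{k:c[k] for k in('pixels','depth','fx','fy','cx','cy','R','t')})
    return c
def load(fn): return dict(np.load('pics/'+fn+'.npz'))
def pt(c,u,v,z=None):
    "pixel->world; by depth, or by plane world z"
    R=np.array(c['R']);t=np.array(c['t']).ravel()
    r=np.array([(u-c['cx'])/c['fx'],(v-c['cy'])/c['fy'],1.]); C=-R.T@t; d=R.T@r
    if z is None:
        s=float(c['depth'][int(round(v)),int(round(u))])
    else: s=(z-C[2])/d[2]
    return C+s*d
def proj(c,X):
    p=np.array(c['R'])@np.array(X)+np.array(c['t']).ravel(); return c['fx']*p[0]/p[2]+c['cx'],c['fy']*p[1]/p[2]+c['cy']
def crop(c,u0,v0,u1,v1,k,fn):
    im=cv2.cvtColor(c['pixels'][v0:v1,u0:u1],cv2.COLOR_RGB2BGR); cv2.imwrite('pics/'+fn+'.png',cv2.resize(im,None,fx=k,fy=k,interpolation=cv2.INTER_CUBIC))
E
python3 - <<'E'
from h import *
for n in('top','side'):
    c=snap(n,n+'0'); print(n,np.round(-np.array(c['R']).T@np.array(c['t']).ravel(),3),c['fx'],c['depth'].mean())
a=cv2.imread('pics/top0.png');b=cv2.imread('pics/side0.png')
print(ctrl.get_obs())
E
```

```text
pics
top [0.38  0.014 1.155] 406.9896083842161 1.3688959
side [ 0.547 -0.671  0.968] 409.33464966517704 1.5356065
{'time_s': 0.1, 'qpos': array([-1.18956457e+00,  3.00393990e-01,  1.52149754e+00,  1.44363039e-05,
        1.32070512e+00, -6.65966772e-02]), 'joint_vel': array([ 0.00028654, -0.00163485, -0.00324282,  0.00100506,  0.00058389,
        0.00060287]), 'tau': array([ 1.25585902e-03, -5.32641721e+01, -3.53283942e+01,  7.09447078e-02,
        2.35047826e-02, -5.14225906e-05]), 'ee_pos': array([ 0.23806762, -0.4955385 ,  0.19156398]), 'eef_rot': array([-3.14059181e+00, -8.07660123e-05,  4.47824814e-01]), 'force': array([ 0.25801809, -0.24244871,  0.34515659]), 'moment': array([-0.03751567, -0.01818011, -0.00530454]), 'grip_width': 0.09381506631112614}
```

View pics/top0.png

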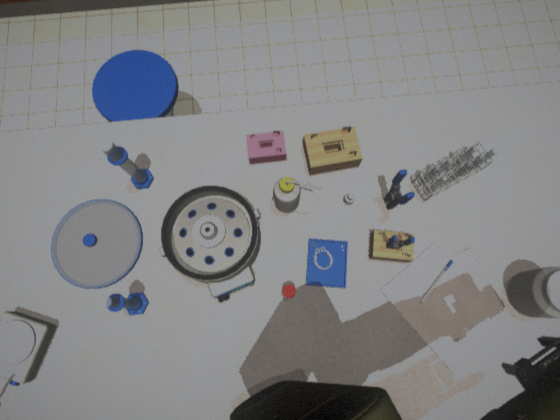

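View pics/side0.png

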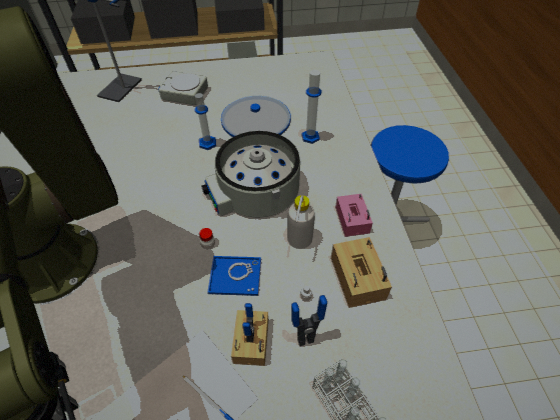

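Top view: rack-like things are pink at (266,146), large wooden at (332,149) and small wooden at (391,245). Pliers-like things are in the small rack at (401,242) and a larger one standing free at (397,190). I choose the small wooden rack and the pliers in it. The ring is in the tray at (322,258) and the centrifuge at (209,230).

```bash
python3 - <<'E'
from h import *
c=load('top0')
for n,u,v,z in [('spindle',208,230,.15),('tray',327,262,.003),('ring',322,258,.006),('rack',391,245,.05),('handleL',392,239,None),('handleR',408,240,None),('bigpl',397,190,None),('red',289,291,None),('wash',287,185,None)]:
    print(n,np.round(pt(c,u,v,z),3),np.round(pt(c,u,v),3))
s=load('side0')
a=cv2.cvtColor(c['pixels'][170:300,300:430],cv2.COLOR_RGB2BGR);b=cv2.cvtColor(s['pixels'][240:370,200:330],cv2.COLOR_RGB2BGR)
cv2.imwrite('pics/c1.png',cv2.resize(np.hstack([a,b]),None,fx=3.05,fy=3.05,interpolation=cv2.INTER_CUBIC))
E
```

```text
spindle [0.594 0.188 0.15 ] [0.593 0.187 0.155]
tray [ 0.5   -0.116  0.003] [ 0.5   -0.115  0.006]
ring [ 0.512 -0.103  0.006] [ 0.513 -0.103  0.002]
rack [ 0.524 -0.29   0.05 ] [ 0.519 -0.28   0.087]
handleL [ 0.527 -0.27   0.141] [ 0.527 -0.27   0.141]
handleR [ 0.522 -0.312  0.134] [ 0.522 -0.312  0.134]
bigpl [ 0.661 -0.313  0.112] [ 0.661 -0.313  0.112]
red [ 0.429 -0.     0.052] [ 0.429 -0.     0.052]
wash [ 0.685 -0.02   0.173] [ 0.685 -0.02   0.173]
```

View pics/c1.png

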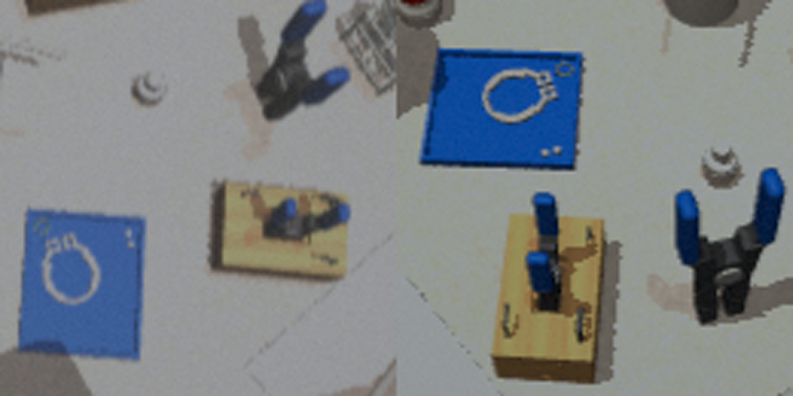

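Crop: small rack (left panel, about (283,228)) holds the smaller pliers, handles at (290,207) and (343,212). The larger pliers stand free. The ring's lugs, at about (62,242), point up and slightly left, roughly world +x. Going above the pliers.

```bash
python3 -m creep '{"translation":[[0,0,40],[30,20,70],[60,40,70],[90,65,70],[120,85,70]],"yaw":[-0.1,-0.2,-0.3,-0.4,-0.5],"gripper":[0,0,0,0,0]}' 20
python3 -m creep '{"translation":[[35,25,0],[70,50,0],[105,75,0],[140,100,0],[167,120,0]],"yaw":[-0.06,-0.06,-0.06,-0.06,-0.06],"gripper":[0,0,0,0,0]}'
python3 - <<'E'
from h import *
o=ctrl.get_obs();print(o['ee_pos'],o['eef_rot'],o['time_s'])
c=snap('wrist','w1'); print(-c['R'].T@c['t'])
d=c['depth']; print(np.isfinite(d).mean(), [np.round(proj(c,p),0) for p in([.525,-.291,.15],[.525,-.291,.05])])
E
```

```text
time_s: 0.52
ee_pos: [0.3592, -0.4091, 0.2619]
eef_rot: [-3.141, -0.0, -0.058]
force: [0.9, -1.0, 1.1]
grip_width: 0.094
time_s: 0.93
ee_pos: [0.5276, -0.2874, 0.2617]
eef_rot: [-3.141, -0.0, -0.117]
force: [-0.0, -0.5, 0.0]
grip_width: 0.0941
[ 0.52759537 -0.28739876  0.26166333] [-3.14065757e+00 -4.22310814e-05 -1.17432632e-01] 0.9333
[ 0.60588981 -0.29747924  0.45387758]
1.0 [array([289., 209.]), array([288., 190.])]
```

View pics/w1.png

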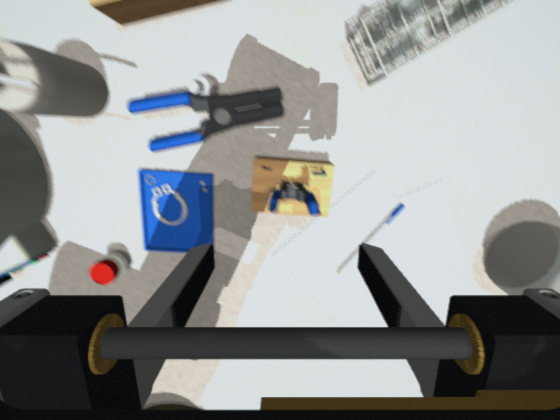

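```bash
python3 - <<'E'
from h import *
c=load('w1')
for u,v in[(160,102),(175,142),(225,115),(275,105),(281,203),(308,204),(290,185),(155,190),(176,187),(170,205)]: print(u,v,np.round(pt(c,u,v),3))
s=snap('side','side1'); s0=load('side0')
crop(s,200,230,340,380,3,'c2')
E
```

```text
160 102 [ 0.657 -0.144  0.056]
175 142 [ 0.607 -0.141  0.026]
225 115 [ 0.633 -0.219  0.037]
275 105 [ 0.64  -0.286  0.014]
281 203 [ 0.508 -0.279  0.05 ]
308 204 [ 0.521 -0.313  0.125]
290 185 [ 0.531 -0.294  0.048]
155 190 [ 0.54  -0.089  0.008]
176 187 [ 0.54  -0.12   0.003]
170 205 [ 0.514 -0.105  0.004]
```

View pics/c2.png

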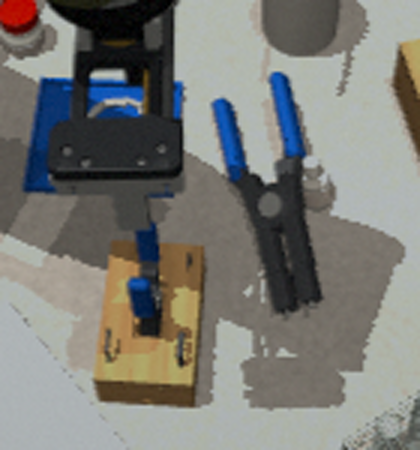

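The larger free-standing pliers have toppled since the start and now lie near the white bottle. My arm was never within 0.1 m of them. I go on, keeping clear of them, and measure the handles.

```bash
cat > hand.py <<'E'
from h import *
def handles(c,box,zmin=.1,zmax=.17):
    u0,v0,u1,v1=box; P=[]
    for v in range(v0,v1):
        for u in range(u0,u1):
            r,g,b=map(int,c['pixels'][v,u])
            if b>r+30 and b>g+15:
                X=pt(c,u,v)
                if zmin<X[2]<zmax: P.append(X)
    return np.array(P)
E
python3 - <<'E'
from hand import *
for f,b in(('w1',(255,150,335,230)),('top0',(375,220,425,265)),('side0',(225,290,275,350))):
    P=handles(load(f),b)
    if len(P)<5: print(f,len(P));continue
    k=P[:,1]>np.median(P[:,1]) if 0 else P[:,1]>-.291
    for q in(P[k],P[~k]):
        t=q[q[:,2]>q[:,2].max()-.008] if len(q) else q
        print(f,len(q),np.round(q.min(0),4),np.round(q.max(0),4),np.round(np.median(t,0),4))
E
```

```text
w1 102 [ 0.5263 -0.281   0.1041] [ 0.5366 -0.2714  0.1539] [ 0.5324 -0.2749  0.1518]
w1 178 [ 0.517  -0.3214  0.1009] [ 0.5287 -0.3118  0.1546] [ 0.5223 -0.3172  0.1522]
top0 16 [ 0.5221 -0.2781  0.1504] [ 0.5343 -0.2707  0.1557] [ 0.5272 -0.2743  0.153 ]
top0 21 [ 0.5134 -0.3221  0.1488] [ 0.5261 -0.3122  0.1567] [ 0.5201 -0.3167  0.1518]
side0 85 [ 0.524  -0.2833  0.1031] [ 0.5372 -0.2714  0.155 ] [ 0.5303 -0.278   0.1517]
side0 80 [ 0.5161 -0.3251  0.1007] [ 0.5295 -0.3163  0.1535] [ 0.5227 -0.3208  0.1511]
```

```bash
python3 -m creep '{"translation":[[-2,-8.5,-10],[-2,-8.5,-40],[-2,-8.5,-70],[-2,-8.5,-100],[-2,-8.5,-120]],"yaw":[-0.083,-0.083,-0.083,-0.083,-0.083],"gripper":[0,0,0,0,0]}'
python3 -m creep '{"translation":[[0,0,-10],[0,0,-10],[0,0,-10],[0,0,-10],[0,0,-10]],"yaw":[0,0,0,0,0],"gripper":[30,60,90,120,120]}' 8
python3 -m creep '{"translation":[[0,0,0],[0,0,0],[0,0,0],[0,0,0],[0,0,0]],"yaw":[0,0,0,0,0],"gripper":[120,120,120,120,120]}'
```

```text
time_s: 1.45
ee_pos: [0.526, -0.2937, 0.1377]
eef_rot: [-3.138, 0.004, -0.196]
force: [0.5, -0.4, 0.0]
grip_width: 0.0943
time_s: 1.87
ee_pos: [0.5265, -0.2941, 0.1293]
eef_rot: [-3.139, 0.001, -0.196]
force: [-0.3, -0.7, -0.2]
grip_width: 0.0642
time_s: 2.28
ee_pos: [0.527, -0.2945, 0.1304]
eef_rot: [-3.14, -0.001, -0.196]
force: [-0.4, 0.3, 7.2]
grip_width: 0.0528
```

```bash
python3 -m creep '{"translation":[[0,0,0],[0,0,0],[0,0,0],[0,0,0],[0,0,0]],"yaw":[0,0,0,0,0],"gripper":[120,120,120,120,120]}' 9
python3 -c "
from station import ctrl
o=ctrl.get_obs();print(o['force'],o['moment'],o['grip_width'],o['ee_pos'])"
```

```text
time_s: 2.7
ee_pos: [0.5271, -0.2945, 0.1306]
eef_rot: [-3.14, -0.001, -0.196]
force: [-0.1, -0.5, 1.6]
grip_width: 0.053
[-0.07924581 -0.53632921  1.63322168] [0.01926928 0.0183838  0.00450146] 0.05299379038940191 [ 0.52706363 -0.2945431   0.13055806]
```

```bash
python3 -m creep '{"translation":[[0,0,4],[0,0,12],[0,0,22],[0,0,35],[0,0,50]],"yaw":[0,0,0,0,0],"gripper":[120,120,120,120,120]}'
python3 -m creep '{"translation":[[0,0,20],[0,0,40],[0,0,60],[0,0,75],[0,0,75]],"yaw":[0,0,0,0,0],"gripper":[120,120,120,120,120]}'
python3 -m creep '{"translation":[[-10,35,0],[-20,70,0],[-30,105,0],[-40,145,0],[-50,175,0]],"yaw":[0,0.03,0.06,0.1,0.1],"gripper":[120,120,120,120,120]}'
python3 - <<'E'
from h import *
o=ctrl.get_obs();print(o['ee_pos'],o['eef_rot'],o['force'],o['time_s'],o['grip_width'])
c=snap('wrist','w2'); print(np.round(proj(c,[.54,-.1,.01])))
E
```

```text
time_s: 3.12
ee_pos: [0.5269, -0.2944, 0.1815]
eef_rot: [-3.14, -0.0, -0.196]
force: [0.9, 0.2, -1.6]
grip_width: 0.0531
time_s: 3.53
ee_pos: [0.5277, -0.2949, 0.2609]
eef_rot: [3.141, -0.006, -0.196]
force: [0.5, 0.6, -1.5]
grip_width: 0.0524
time_s: 3.95
ee_pos: [0.4765, -0.1175, 0.2603]
eef_rot: [3.141, -0.005, -0.093]
force: [-0.1, -0.4, -1.4]
grip_width: 0.0532
[ 0.47653117 -0.11754751  0.26028045] [ 3.14139838 -0.00523288 -0.09304376] [-0.06268851 -0.43398348 -1.35084289] 3.95 0.053195796319835745
[269. 142.]
```

View pics/w2.png

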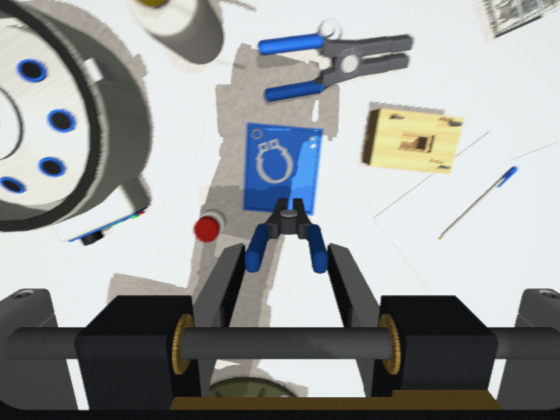

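Wrist view: pliers held upright in the fingers with tips near (289,203). Ring in the tray, eyes near (264,147) and (276,144), red jar at (207,228). The rack is empty. I zoom in.

```bash
python3 - <<'E'
from h import *
c=load('w2'); crop(c,240,120,325,220,6,'c3')
E
```

```text
(no output)
```

View pics/c3.png

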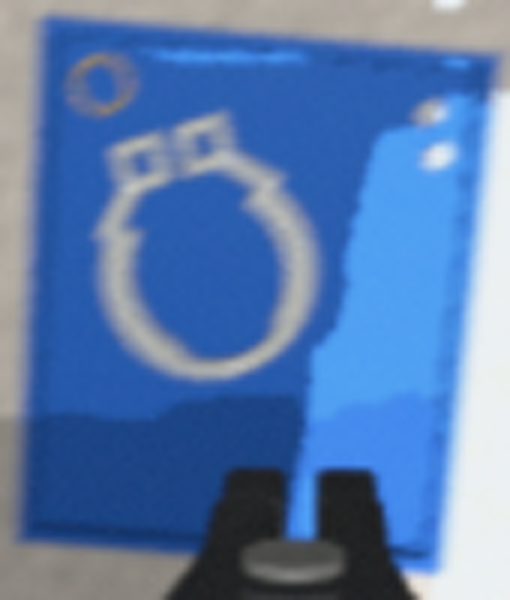

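```bash
python3 - <<'E'
from h import *
c=load('w2')
f=lambda x,y:(240+(x+.5)/6-.5,120+(y+.5)/6-.5)
for z in(.006,.007,.009):
    a=pt(c,*f(140,163),z);b=pt(c,*f(206,142),z);bk=pt(c,*f(213,366),z); d=a-b
    print(z,np.round(a,4),np.round(b,4),'sep',np.linalg.norm(d),'mid',np.round((a+b)/2,4),'yaw_y',np.arctan2(d[1],d[0])-np.pi/2,'back dist',np.linalg.norm((a+b)/2-bk), np.round(bk,4))
# floor/tray depth
print('floor z',[round(pt(c,*f(x,y))[2],4) for x,y in((200,270),(90,450),(330,450),(220,250),(60,300))],'ring z',[round(pt(c,*f(x,y))[2],4) for x,y in((118,270),(305,270),(213,366),(140,140))])
o=ctrl.get_obs(); 
p=np.array([.47653,-.11755,.26028]);R=Rn.from_euler('xyz',[3.1414,-.0052,-.0930]).as_matrix()
for n,q in{'jawL':(7,-13.5),'jawLi':(7,-2.5),'jawRi':(7,2.5),'jawR':(7,13.5)}.items():
    X=p+R@(np.array([q[0],q[1],120])/1000); u,v=proj(c,X); print(n,round((u-240)*6,0),round((v-120)*6,0),np.round(X,4))
E
```

```text
0.006 [ 0.5344 -0.0901  0.006 ] [ 0.5379 -0.1067  0.006 ] sep 0.016946259783779196 mid [ 0.5361 -0.0984  0.006 ] yaw_y 0.20666010111633915 back dist 0.05330175374353144 [ 0.483  -0.1028  0.006 ]
0.007 [ 0.5344 -0.0902  0.007 ] [ 0.5379 -0.1068  0.007 ] sep 0.01690834080486205 mid [ 0.5362 -0.0985  0.007 ] yaw_y 0.20666010111634026 back dist 0.05318248565120679 [ 0.4832 -0.1028  0.007 ]
0.009 [ 0.5345 -0.0904  0.009 ] [ 0.538  -0.1068  0.009 ] sep 0.01683250284702772 mid [ 0.5362 -0.0986  0.009 ] yaw_y 0.20666010111634314 back dist 0.05294394946655755 [ 0.4835 -0.1029  0.009 ]
floor z [np.float64(0.0039), np.float64(0.0039), np.float64(0.0051), np.float64(0.0022), np.float64(0.0029)] ring z [np.float64(0.0076), np.float64(0.0073), np.float64(0.0081), np.float64(0.0074)]
jawL 195.0 471.0 [ 0.4854 -0.1048  0.1403]
jawLi 256.0 471.0 [ 0.4844 -0.1158  0.1403]
jawRi 284.0 471.0 [ 0.4839 -0.1208  0.1403]
jawR 346.0 471.0 [ 0.4829 -0.1317  0.1403]
```

```bash
python3 - <<'E'
from h import *
o=ctrl.get_obs(); p=np.array(o['ee_pos']);R=Rn.from_euler('xyz',o['eef_rot']).as_matrix()
c=load('w2'); tool=lambda X:np.round((R.T@(X-p))*1000,1)
f=lambda x,y:(240+(x+.5)/6-.5,120+(y+.5)/6-.5)
for n,x,y in(('jl',256,485),('jr',346,485),('jl',256,478),('jr',346,478),('pivot',293,562)): print(n,tool(pt(c,*f(x,y))))
for n,u,v in(('hL',257,250),('hR',320,250),('hL',254,264),('hR',321,264),('fingL in',232,270),('fingR in',345,270)): print(n,tool(pt(c,u,v)))
print('TCP px',proj(c,p))
s=snap('side','side2'); t=snap('top','top2')
for k,m in(('side',s),('top',t)):
    print(k,[np.round(proj(m,p+R@np.array([0,y,z])/1),1) for y,z in((0,0),(0,.06),(0,.12))])
u,v=map(int,proj(s,p+R@np.array([0,0,.06])));crop(s,u-50,v-50,u+50,v+50,6,'c4')
E
```

```text
jl [  9.5   0.6 106.1]
jr [  9.7  16.  105.3]
jl [  9.8   0.5 110. ]
jr [  9.8  16.1 110.1]
pivot [10.1  6.4 55.5]
hL [  6.3 -14.2 -16.4]
hR [  7.   25.5 -18.2]
hL [ -1.3 -15.9 -20.9]
hR [ -0.8  26.  -21.9]
fingL in [  9.4 -24.1 -50.3]
fingR in [  9.8  34.7 -51.2]
TCP px (np.float64(279.9243383726051), np.float64(249.16248649647565))
side [array([213. , 216.8]), array([216.5, 232.7]), array([219.7, 247.1])]
top [array([339.3, 259.8]), array([336. , 262.7]), array([333.1, 265.3])]
```

View pics/c4.png

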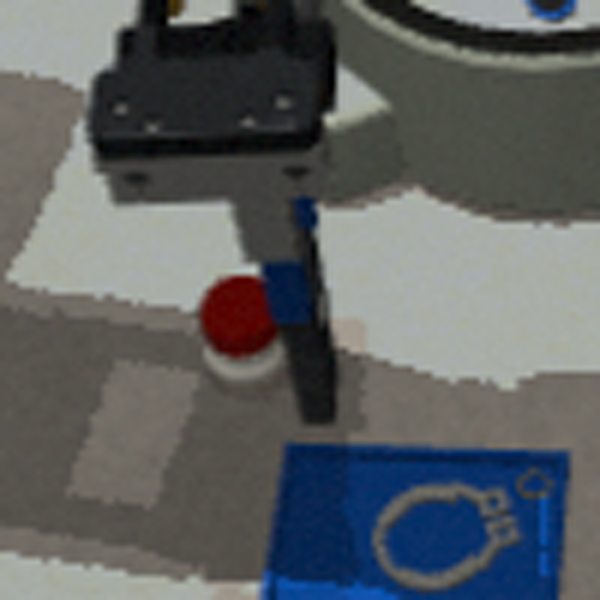

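Side crop: pliers upright in the grip with jaws at about (318,410). Ring in the tray, eyes at (490,508) and (507,532). The wrist camera shows a lateral bias, since the fingers themselves look off-centre. I will work relatively, comparing pins and eyes in the same image.

```bash
python3 - <<'E'
from h import *
c=load('w2')
f=lambda x,y:(240+(x+.5)/6-.5,120+(y+.5)/6-.5)
m=(pt(c,*f(140,163),.007)+pt(c,*f(206,142),.007))/2
ce=pt(c,*f(208,272),.007);d=m-ce;print('centre',ce,'x-dir yaw',np.arctan2(d[1],d[0]),np.linalg.norm(d))
s=load('side2');u0,v0=[int(x) for x in (216.5,232.7)]
g=lambda x,y:(u0-50+(x+.5)/6-.5,v0-50+(y+.5)/6-.5)
a=pt(s,*g(490,506),.007);b=pt(s,*g(507,532),.007);print('side eyes',a,b,np.linalg.norm(a-b),(a+b)/2,np.arctan2((a-b)[1],(a-b)[0])-np.pi/2)
cc=pt(s,*g(436,537),.007);d=(a+b)/2-cc;print('side centre',cc,np.arctan2(d[1],d[0]),np.linalg.norm(d))
t=load('top2');t0=load('top0')
h=lambda x,y:(300+(x+.5)/3.05-.5,170+(y+.5)/3.05-.5)
a=pt(t0,*h(54,244),.007);b=pt(t0,*h(70,240),.007);print('top eyes',a,b,(a+b)/2, 'centre',pt(t0,*h(71,274),.007))
E=ctrl.camera('wrist');print(np.round(E['tool_from_camera'],4),E['fx'],E['cx'])
E
```

```text
centre [ 0.50662894 -0.10399795  0.007     ] x-dir yaw 0.18475264348098108 0.030051360628109734
side eyes [ 0.53569931 -0.09471802  0.007     ] [ 0.54205115 -0.10904022  0.007     ] 0.015667515579927495 [ 0.53887523 -0.10187912  0.007     ] 0.4174325007238384
side centre [ 0.51047567 -0.1072101   0.007     ] 0.18555395900170868 0.028895581602017904
top eyes [ 0.53701138 -0.09236797  0.007     ] [ 0.53926733 -0.10759412  0.007     ] [ 0.53813935 -0.09998105  0.007     ] centre [ 0.50786632 -0.10469832  0.007     ]
[[ 1.000e-04 -9.618e-01 -2.736e-01  7.890e-02]
 [ 1.000e+00  0.000e+00  4.000e-04  6.000e-04]
 [-4.000e-04 -2.736e-01  9.618e-01 -1.922e-01]
 [ 0.000e+00  0.000e+00  0.000e+00  1.000e+00]] 297.5952409941942 285.78386020894175
```

```bash
python3 -c "
from station import ctrl
o=ctrl.get_obs();print(o['ee_pos'],o['eef_rot'],o['time_s'])"
python3 -m creep '{"translation":[[10,2,-10],[20,5,-30],[30,8,-60],[36.5,10,-85],[36.5,10,-100]],"yaw":[0.1,0.2,0.28,0.28,0.28],"gripper":[120,120,120,120,120]}'
python3 -m creep '{"translation":[[0,0,0],[0,0,0],[0,0,0],[0,0,0],[0,0,0]],"yaw":[0,0,0,0,0],"gripper":[120,120,120,120,120]}'
python3 - <<'E'
from h import *
o=ctrl.get_obs();print(o['ee_pos'],o['eef_rot'],o['force'],o['time_s'])
c=snap('wrist','w3'); o2=ctrl.get_obs();print(o2['ee_pos'])
p=o['ee_pos'];R=Rn.from_euler('xyz',o['eef_rot']).as_matrix()
for q in((0,0,0),(7,-13.5,120),(7,13.5,120)): print(np.round(proj(c,p+R@np.array(q)/1000),1))
crop(c,230,110,340,240,4.6,'c5')
E
```

```text
[ 0.47760157 -0.1195204   0.26084598] [ 3.14069699 -0.00612424 -0.09467542] 4.15
time_s: 4.57
ee_pos: [0.514, -0.1102, 0.1573]
eef_rot: [-3.141, -0.003, 0.185]
force: [-0.2, 0.0, -2.3]
grip_width: 0.0525
time_s: 4.98
ee_pos: [0.5145, -0.1106, 0.1584]
eef_rot: [3.141, -0.005, 0.184]
force: [-0.1, 0.4, -0.9]
grip_width: 0.0525
[ 0.5144671  -0.11056112  0.15842593] [ 3.14140587 -0.00451858  0.18446673] [-0.05837138  0.37857078 -0.87513769] 4.9833
[ 0.51438338 -0.11045102  0.15827121]
[285.1 246.9]
[272.7 198.3]
[297.9 198.3]
```

View pics/c5.png

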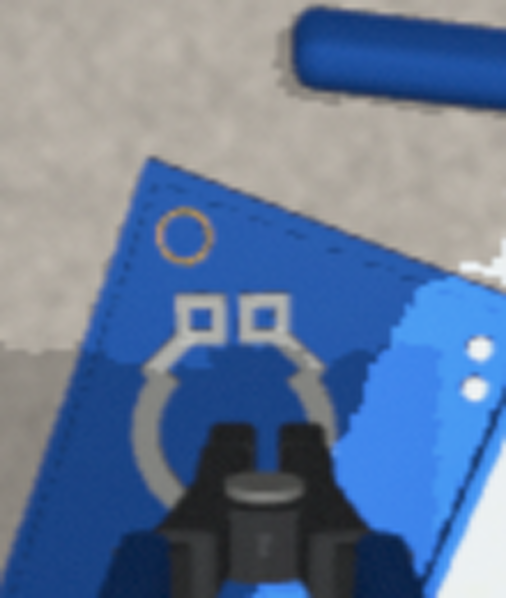

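Crop: eyes at (202,319) and (265,319), now square to the jaws. Jaw front edges at 210–255 and 279–325, row 424. Working out the relative shift.

```bash
python3 - <<'E'
from h import *
c=load('w3')
p=np.array([.51447,-.11056,.15843]);R=Rn.from_euler('xyz',[3.1414,-.0045,.18447]).as_matrix()
f=lambda x,y:(230+(x+.5)/4.6-.5,110+(y+.5)/4.6-.5)
a=pt(c,*f(202,319),.007);b=pt(c,*f(265,319),.007);m=(a+b)/2;print('eyes',a,b,np.linalg.norm(a-b),m)
zs=p[2]-.1186
for zz in(zs,zs+.002):
  j=[pt(c,*f(x,424),zz) for x in(210,255,279,325)]
  fr=sum(j)/4; print('jaw front',fr,'w',np.linalg.norm(j[3]-j[0]),'tool',R.T@(fr-p)*1000)
  pin=fr-R[:,0]*.007; print('pins',pin,'move',(m-pin)*1000)
print('depth jaw',[np.round(R.T@(pt(c,*f(x,y))-p)*1000,1) for x,y in((232,432),(302,432),(232,445),(302,445))])
print('floor',[round(pt(c,*f(x,y))[2],4) for x,y in((240,290),(130,400),(300,440),(232,380),(400,500))])
E
```

```text
eyes [ 0.53501383 -0.09279381  0.007     ] [ 0.53793431 -0.10844434  0.007     ] 0.015920685055874084 [ 0.53647407 -0.10061907  0.007     ]
jaw front [ 0.51887992 -0.11238307  0.03983   ] w 0.026846813579429377 tool [  3.4669594    2.57817856 118.61730115]
pins [ 0.51199875 -0.11366704  0.0397985 ] move [ 24.47532028  13.04796302 -32.79850011]
jaw front [ 0.51934425 -0.11228137  0.04183   ] w 0.026674257442297237 tool [  3.95106215   2.56375988 116.61945657]
pins [ 0.51246308 -0.11356534  0.0417985 ] move [ 24.0109889   12.94626374 -34.79850011]
depth jaw [array([  4.7,  -5.4, 105.8]), array([  4.8,  10.3, 105.5]), array([ 4. , -5.3, 97. ]), array([ 4.1, 10. , 96.6])]
floor [np.float64(0.0038), np.float64(0.0032), np.float64(0.0585), np.float64(0.0039), np.float64(0.0043)]
```

```bash
python3 -m creep '{"translation":[[8,4,-3],[16,8,-8],[24.4,13,-12],[24.4,13,-15],[24.4,13,-15]],"yaw":[0,0,0,0,0],"gripper":[120,120,120,120,120]}'
python3 -m creep '{"translation":[[0,0,0],[0,0,0],[0,0,0],[0,0,0],[0,0,0]],"yaw":[0,0,0,0,0],"gripper":[120,120,120,120,120]}'
python3 -c "
from station import ctrl
o=ctrl.get_obs();print(o['ee_pos'],o['eef_rot'],o['time_s'])"
```

```text
time_s: 5.45
ee_pos: [0.5388, -0.0968, 0.142]
eef_rot: [-3.141, -0.003, 0.186]
force: [-0.8, -0.0, -1.7]
grip_width: 0.0529
time_s: 5.87
ee_pos: [0.5388, -0.097, 0.1422]
eef_rot: [-3.141, -0.003, 0.185]
force: [0.1, -0.7, -2.1]
grip_width: 0.0528
[ 0.5387558  -0.09697739  0.14218906] [-3.14103387e+00 -2.88996153e-03  1.85418655e-01] 5.8667
```

```bash
python3 -m creep '{"translation":[[0,-0.6,-3],[0,-0.6,-6],[0,-0.6,-9],[0,-0.6,-11],[0,-0.6,-11]],"yaw":[0,0,0,0,0],"gripper":[120,120,120,120,120]}'
python3 -m creep '{"translation":[[0,0,-0.5],[0,0,-1],[0,0,-1.5],[0,0,-2],[0,0,-2]],"yaw":[0,0,0,0,0],"gripper":[120,120,120,120,120]}'
python3 -m creep '{"translation":[[0,0,-0.3],[0,0,-0.6],[0,0,-0.9],[0,0,-1.2],[0,0,-1.2]],"yaw":[0,0,0,0,0],"gripper":[120,120,120,120,120]}'
python3 -m creep '{"translation":[[0,0,-0.3],[0,0,-0.6],[0,0,-0.9],[0,0,-1.2],[0,0,-1.2]],"yaw":[0,0,0,0,0],"gripper":[120,120,120,120,120]}'
```

```text
time_s: 6.28
ee_pos: [0.5385, -0.0975, 0.1305]
eef_rot: [-3.141, -0.002, 0.185]
force: [0.0, -0.9, -2.1]
grip_width: 0.0525
time_s: 6.7
ee_pos: [0.5385, -0.0975, 0.1285]
eef_rot: [-3.141, -0.002, 0.185]
force: [-0.2, 0.8, -1.7]
grip_width: 0.053
time_s: 7.12
ee_pos: [0.5385, -0.0975, 0.1273]
eef_rot: [-3.141, -0.002, 0.185]
force: [0.2, -0.0, -2.0]
grip_width: 0.0528
time_s: 7.53
ee_pos: [0.5391, -0.0976, 0.1271]
eef_rot: [-3.141, -0.004, 0.185]
force: [-0.3, 0.9, 6.9]
grip_width: 0.0533
```

```bash
python3 -m creep '{"translation":[[0,0,-0.1],[0,0,-0.2],[0,0,-0.3],[0,0,-0.4],[0,0,-0.4]],"yaw":[0,0,0,0,0],"gripper":[122,125,128,131,133]}' 35
python3 -m creep '{"translation":[[0,0,0],[0,0,0],[0,0,0],[0,0,0],[0,0,0]],"yaw":[0,0,0,0,0],"gripper":[133,133,133,133,133]}' 35
python3 - <<'E'
from h import *
o=ctrl.get_obs();print(o['ee_pos'],o['eef_rot'],o['force'])
c=snap('wrist','w4');crop(c,220,110,350,240,4.6,'c6')
p=o['ee_pos'];R=Rn.from_euler('xyz',o['eef_rot']).as_matrix()
for q in((7,-13.5,118.6),(7,13.5,118.6)): print(np.round((proj(c,p+R@np.array(q)/1000)-np.array([220,110]))*4.6,1))
E
```

```text
time_s: 7.95
ee_pos: [0.5399, -0.0981, 0.1279]
eef_rot: [3.14, -0.006, 0.185]
force: [0.6, -2.5, 8.7]
grip_width: 0.0457
time_s: 8.37
ee_pos: [0.54, -0.0982, 0.128]
eef_rot: [3.14, -0.007, 0.185]
force: [1.0, -1.3, 3.5]
grip_width: 0.0454
[ 0.54004126 -0.09819436  0.12799343] [ 3.13983625 -0.00658674  0.18536047] [ 0.96952347 -1.25628869  3.49980043]
[242.4 407.4]
[358.4 407.4]
```

View pics/c6.png

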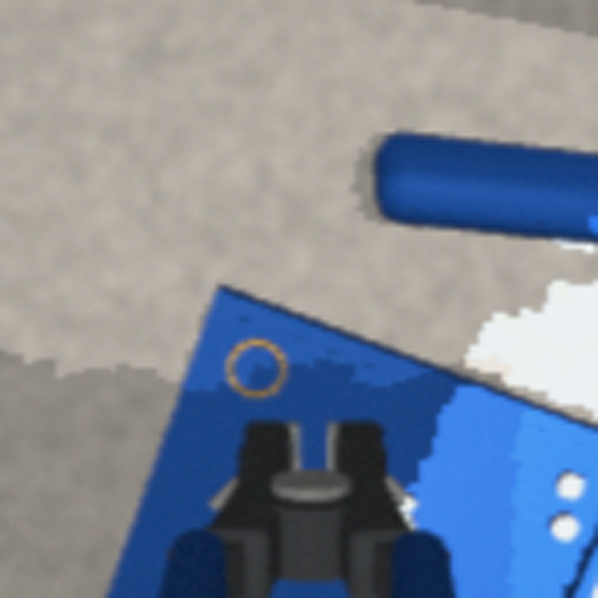

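Crop: jaws at 243–295 and 330–385, with grey lug slivers moving apart along with them (gap about 7 mm, 4 mm at rest). So the pins are engaged. Spreading on.

```bash
python3 -m creep '{"translation":[[0,0,-0.3],[0,0,-0.5],[0,0,-0.7],[0,0,-0.9],[0,0,-1]],"yaw":[0,0,0,0,0],"gripper":[138,143,148,152,155]}' 45
python3 -m creep '{"translation":[[0,0,-0.2],[0,0,-0.4],[0,0,-0.6],[0,0,-0.8],[0,0,-0.8]],"yaw":[0,0,0,0,0],"gripper":[157,159,161,162,162]}' 45
python3 -m creep '{"translation":[[0,0,0],[0,0,0],[0,0,0],[0,0,0],[0,0,0]],"yaw":[0,0,0,0,0],"gripper":[162,162,162,162,162]}'
cat > jaw.py <<'E'
from h import *
import sys
def meas(fn,zr=.1175):
    o=ctrl.get_obs();print(np.round(o['ee_pos'],4),np.round(o['eef_rot'],4),np.round(o['force'],1),o['time_s'],o['grip_width'])
    c=snap('wrist',fn);p=o['ee_pos'];R=Rn.from_euler('xyz',o['eef_rot']).as_matrix()
    # dark jaw runs per row near the tips
    for v in range(190,212,2):
        g=c['pixels'][v,240:335].astype(int).max(1)<75
        e=np.flatnonzero(np.diff(np.r_[0,g.astype(int),0])); print(v,e+240,end=' ')
        if len(e)>=4:
            A=pt(c,e[0]+240-.5,v,p[2]-zr);B=pt(c,e[-1]+240-.5,v,p[2]-zr);print('span mm',round(np.linalg.norm(A-B)*1e3,1),end='')
        print()
    return c,p,R
if __name__=='__main__': meas(sys.argv[1])
E
python3 jaw.py w5
```

```text
time_s: 8.83
ee_pos: [0.541, -0.0989, 0.1284]
eef_rot: [3.138, -0.009, 0.185]
force: [1.2, -3.2, 13.0]
grip_width: 0.0374
time_s: 9.25
ee_pos: [0.5417, -0.0992, 0.1286]
eef_rot: [3.136, -0.011, 0.185]
force: [-0.3, -1.7, 11.6]
grip_width: 0.0345
time_s: 9.67
ee_pos: [0.5418, -0.0993, 0.1288]
eef_rot: [3.136, -0.012, 0.185]
force: [0.3, -1.8, 5.8]
grip_width: 0.0348
[ 0.5418 -0.0993  0.1288] [ 3.1362 -0.0117  0.1853] [ 0.3 -1.8  5.8] 9.6667 0.034807369449186054
190 [] 
192 [] 
194 [] 
196 [] 
198 [] 
200 [] 
202 [] 
204 [271 280 298 307] span mm 38.6
206 [271 281 297 307] span mm 38.7
208 [271 281 296 307] span mm 38.8
210 [270 282 296 307] span mm 39.9
```

```bash
python3 -m creep '{"translation":[[0,0,3],[0,0,6],[0,0,12],[0,0,22],[0,0,32]],"yaw":[0,0,0,0,0],"gripper":[162,162,162,162,162]}'
python3 -m creep '{"translation":[[0,0,5],[0,0,8],[0,0,8],[0,0,8],[0,0,8]],"yaw":[0,0,0,0,0],"gripper":[162,162,162,162,162]}'
python3 jaw.py w6; python3 - <<'E'
from h import *
c=load('w6');np.set_printoptions(linewidth=200)
a=load('w3')
for cc,v in((a,203),(a,204),(a,206),(c,203),(c,204),(c,206)): print(cc['pixels'][v,262:316].max(1))
s=snap('side','side3');u,v=[int(x) for x in proj(s,[.52,-.1,.05])]
A=cv2.cvtColor(s['pixels'][v-55:v+55,u-65:u+65],cv2.COLOR_RGB2BGR);B=cv2.cvtColor(c['pixels'][140:250,220:350],cv2.COLOR_RGB2BGR)
cv2.imwrite('pics/c7.png',cv2.resize(np.hstack([A,B]),None,fx=3,fy=3,interpolation=cv2.INTER_CUBIC)); print(u,v)
E
```

```text
time_s: 10.13
ee_pos: [0.5417, -0.0992, 0.1615]
eef_rot: [3.137, -0.011, 0.185]
force: [-0.2, 0.0, -2.0]
grip_width: 0.0349
time_s: 10.55
ee_pos: [0.5415, -0.0991, 0.1691]
eef_rot: [3.137, -0.011, 0.185]
force: [0.0, 0.4, -2.6]
grip_width: 0.0346
[ 0.5415 -0.0991  0.1691] [ 3.1368 -0.0105  0.1854] [ 0.   0.4 -2.6] 10.55 0.034627818807024854
190 [] 
192 [] 
194 [] 
196 [] 
198 [] 
200 [] 
202 [270 280 297 307] span mm 39.6
204 [270 280 297 307] span mm 39.7
206 [270 281 296 307] span mm 39.8
208 [270 281 296 307] span mm 39.8
210 [270 281 295 307] span mm 39.9
[131 128 129 132 133 132 133 134 132 133 132 132 130  93  51  37  33  35  34  36  35  35  43  82 121 134 132 130  94  52  36  30  35  37  34  36  35  42  81 116 128 131 133 156 220 235 236 236 236
 236 236 236 235 235]
[131 129 122 128 133 133 133 134 133 134 134 133 128  83  44  31  34  35  33  35  33  34  41  75 118 132 132 129  89  48  36  33  33  34  33  34  31  41  72 114 126 132 153 213 233 236 236 236 236
 236 236 235 236 235]
[131 126 119 127 133 134 133 133 133 133 133 128  99  60  40  35  36  36  38  38  38  43  43  76 118 131 132 128  84  48  40  39  36  38  35  37  34  36  59 114 173 219 233 236 236 236 236 236 236
 236 236 235 236 236]
[133 133 133 133 134 132 131 103  61  36  33  36  34  34  35  34  34  52 102 116 127 133 134 132 133 132 134 133 133 132 133 134 131 116  82  47  34  33  35  35  36  35  34  34  52 112 130 145 211
 232 235 235 235 236]
[134 133 134 133 133 133 130 101  60  39  37  35  34  35  35  36  35  41  78 114 130 133 134 134 132 135 133 134 133 132 133 134 130 120  78  43  35  35  35  35  38  34  36  33  51 111 131 144 212
 230 234 235 235 235]
[133 134 132 133 132 133 129 101  58  37  35  36  35  35  35  36  35  36  54  99 125 133 133 133 134 134 135 136 136 137 155 146 130  95  53  35  35  36  36  35  35  35  35  34  49 111 130 132 144
 209 233 235 236 235]
240 259
```

View pics/c7.png

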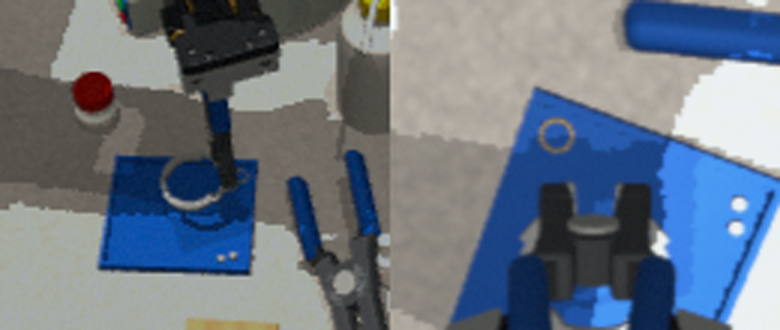

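Crop: ring hangs on the pins, clear of the tray (side view, ring at (190,183)). Jaw spacing gives pins about 28 mm apart, so I check the handle spacing and ring width in numbers.

```bash
cat > spread.py <<'E'
from h import *
import sys
def spread(fn,rows=(202,203,204,205)):
    "sub-pixel jaw centres near the tips -> pin separation mm (15.0 px = 16 mm at rest in w3)"
    c=load(fn);out=[]
    for v in rows:
        g=c['pixels'][v].astype(float).max(1);x=np.arange(240,335);th=80
        e=[u+(g[u]-th)/(g[u]-g[u+1]) for u in x if (g[u]-th)*(g[u+1]-th)<0]
        out.append(np.round(e,1))
    return out
if __name__=='__main__':
    for f in sys.argv[1:]:
        for r in spread(f): print(f,r, round(((r[2]+r[3])-(r[0]+r[1]))/2,2) if len(r)==4 else '')
E
python3 spread.py w3 w6; python3 - <<'E'
from h import *
for f,p,e in(('w3',[.51447,-.11056,.15843],[3.1414,-.0045,.18447]),('w6',[.5415,-.0991,.1691],[3.1368,-.0105,.1854])):
    c=load(f);R=Rn.from_euler('xyz',e).as_matrix()
    for v in(228,234,240,246,252,258,264):
        px=c['pixels'][v].astype(int); b=np.flatnonzero((px[:,2]>px[:,0]+25)&(px[:,2]>px[:,1]+12)&(c['depth'][v]<.27)&(c['depth'][v]>.1)); b=b[(b>240)&(b<335)]
        if len(b)<6: continue
        q=np.array([R.T@(pt(c,u,v)-p)*1e3 for u in b]); print(f,v,b.min(),b.max(),np.round(q[0],1),np.round(q[-1],1),'sep',round(q[-1][1]-q[0][1],1))
c=load('w6')   # ring pixels: light grey, height near ring
M=[]
for v in range(200,275):
    for u in range(235,345):
        px=c['pixels'][v,u].astype(int)
        X=pt(c,u,v)
        if px.max()-px.min()<35 and px.min()>90 and .035<X[2]<.062: M.append((u,v,*np.round((Rn.from_euler('xyz',[3.1368,-.0105,.1854]).as_matrix().T@(X-[.5415,-.0991,.1691]))*1e3,1)))
M=np.array(M);print(len(M))
for v in sorted(set(M[:,1]))[::3]:
    k=M[M[:,1]==v];print(v,k[0],k[-1])
E
```

```text
w3 [276.1 284.1 299.2] 
w3 [275.3 284.9 290.3 300. ] 15.05
w3 [275.1 285.1 290.2 300.2] 15.1
w3 [274.8 285.1 290.2 300.3] 15.3
w6 [269.9 279.2 296.6 306.3] 26.9
w6 [269.5 279.6 296.1 306.5] 26.75
w6 [269.5 280.1 296.  306.5] 26.45
w6 [269.5 280.2 295.7 306.5] 26.25
w3 228 256 317 [  5.  -22.6  26.4] [ 4.8 24.7 26.7] sep 47.3
w3 234 253 319 [  4.7 -23.6  13.4] [ 4.6 24.8 13.5] sep 48.4
w3 240 251 322 [  5.  -23.6   0.5] [ 2.2 26.4  7.6] sep 50.0
w3 246 248 324 [  4.9 -24.3 -10.4] [ 2.9 26.2 -5.5] sep 50.5
w3 252 246 326 [  4.8 -24.4 -20. ] [  3.7  25.9 -17.3] sep 50.4
w3 258 245 327 [  0.9 -25.1 -20.4] [ -0.4  26.7 -17.6] sep 51.8
w3 264 245 327 [ -3.9 -25.5 -18.8] [ -4.   26.7 -18.7] sep 52.2
w6 228 260 313 [  4.2 -19.7  28.5] [ 4.  21.8 29. ] sep 41.5
w6 234 259 314 [  2.4 -19.8  19.5] [ 1.6 22.  21.9] sep 41.8
w6 240 259 314 [  2.5 -18.7   6.9] [-4.6 22.5 25.3] sep 41.1
w6 246 244 327 [  8.7 -25.5 -19.9] [  8.3  26.2 -18.9] sep 51.7
w6 252 259 313 [  3.  -16.7 -15.9] [  4.8  17.4 -20. ] sep 34.1
w6 258 259 313 [ -0.7 -16.7 -16.9] [  0.4  17.6 -19.5] sep 34.3
w6 264 259 313 [ -4.6 -16.7 -17.6] [ -3.1  17.6 -20.7] sep 34.3
166
201.0 [280.  201.    3.4  -5.8 122.5] [280.  201.    3.4  -5.8 122.5]
204.0 [2.950e+02 2.040e+02 2.000e-01 1.050e+01 1.215e+02] [2.950e+02 2.040e+02 2.000e-01 1.050e+01 1.215e+02]
216.0 [266.  216.  -13.8 -21.4 123.2] [309.  216.  -13.2  26.  120.9]
219.0 [264.  219.  -16.9 -23.5 122. ] [311.  219.  -16.8  28.3 121.4]
222.0 [265.  222.  -20.7 -22.6 123.1] [310.  222.  -20.5  27.3 122.3]
225.0 [311.  225.  -23.6  28.4 121.1] [311.  225.  -23.6  28.4 121.1]
247.0 [274.  247.  -50.6 -12.9 123.2] [276.  247.  -50.6 -10.6 123.3]
250.0 [275.  250.  -54.6 -11.8 124. ] [297.  250.  -54.   13.3 122.4]
```

```bash
python3 -m creep '{"translation":[[0,0,0],[0,0,0],[0,0,0],[0,0,0],[0,0,0]],"yaw":[0,0,0,0,0],"gripper":[166,170,174,177,179]}' 45
python3 -m creep '{"translation":[[0,0,0],[0,0,0],[0,0,0],[0,0,0],[0,0,0]],"yaw":[0,0,0,0,0],"gripper":[179,179,179,179,179]}'
python3 jaw.py w7|head -1; python3 spread.py w7
```

```text
time_s: 11.07
ee_pos: [0.5415, -0.0991, 0.1691]
eef_rot: [3.137, -0.01, 0.185]
force: [0.4, -0.1, -2.3]
grip_width: 0.0285
time_s: 11.48
ee_pos: [0.5415, -0.0991, 0.1691]
eef_rot: [3.137, -0.01, 0.185]
force: [-0.4, -0.3, -2.2]
grip_width: 0.0284
[ 0.5415 -0.0991  0.1691] [ 3.1369 -0.0105  0.1853] [-0.4 -0.3 -2.2] 11.4833 0.028448999257276647
w7 [267.9 277.6 299.1 308.9] 31.25
w7 [267.8 278.2 298.6 309.1] 30.85
w7 [267.8 278.8 297.9 309.1] 30.2
w7 [267.8 279.2 297.5 309.1] 29.8
```

```bash
python3 -m creep '{"translation":[[0,0,0],[0,0,0],[0,0,0],[0,0,0],[0,0,0]],"yaw":[0,0,0,0,0],"gripper":[182,185,188,190,192]}' 45
python3 -m creep '{"translation":[[0,0,0],[0,0,0],[0,0,0],[0,0,0],[0,0,0]],"yaw":[0,0,0,0,0],"gripper":[192,192,192,192,192]}'
python3 jaw.py w8|head -1; python3 spread.py w8
python3 - <<'E'
from h import *
# spindle axis / bowl from top & side via depth
for f in('top0','side0','w1','w2'):
    c=load(f);H,W=c['depth'].shape
    U,V=np.meshgrid(np.arange(W),np.arange(H));D=c['depth'].astype(float)
    r=np.stack([(U-c['cx'])/c['fx'],(V-c['cy'])/c['fy'],np.ones_like(D)],-1)*D[...,None]
    X=(r-c['t'].ravel())@c['R']
    k=(D>0)&(np.hypot(X[...,0]-.593,X[...,1]-.188)<.145)
    P=X[k]
    rim=P[(P[:,2]>.124)&(P[:,2]<.134)&(np.hypot(P[:,0]-.593,P[:,1]-.188)>.1)]
    nose=P[(P[:,2]>.14)&(np.hypot(P[:,0]-.593,P[:,1]-.188)<.035)]
    if len(rim)>30:
        A=np.c_[2*rim[:,:2],np.ones(len(rim))];s=np.linalg.lstsq(A,(rim[:,:2]**2).sum(1),rcond=None)[0]
        print(f,'rim',len(rim),s[:2],np.sqrt(s[2]+s[:2]@s[:2]))
    if len(nose)>3: print(f,'nose',len(nose),nose.mean(0),nose.min(0),nose.max(0),np.percentile(nose[:,2],[10,50,90]))
E
```

```text
time_s: 11.95
ee_pos: [0.5415, -0.0991, 0.1691]
eef_rot: [3.137, -0.01, 0.185]
force: [1.1, -0.1, -2.0]
grip_width: 0.0236
time_s: 12.37
ee_pos: [0.5415, -0.0991, 0.1691]
eef_rot: [3.137, -0.011, 0.185]
force: [-0.0, -1.2, -3.0]
grip_width: 0.0239
[ 0.5415 -0.0991  0.1691] [ 3.1369 -0.0105  0.1853] [-0.  -1.2 -3. ] 12.3667 0.02387207953594489
w8 [266.9 276.5 301.1 310.9] 34.3
w8 [266.8 277.2 300.5 311.1] 33.8
w8 [266.8 277.8 299.5 311. ] 32.95
w8 [266.8 278.2 299.2 311.1] 32.65
top0 rim 1519 [0.59381258 0.18987743] 0.11655662966676288
top0 nose 240 [0.59202211 0.18853141 0.15086325] [0.57170442 0.16898361 0.14070448] [0.61558352 0.21004148 0.1580594 ] [0.14489895 0.15155416 0.15540109]
side0 rim 893 [0.59602823 0.18711293] 0.1168382732973386
side0 nose 145 [0.59557176 0.18220433 0.14898898] [0.57404452 0.16536909 0.14013516] [0.61719694 0.20408498 0.15517461] [0.14326557 0.14991949 0.15317353]
w2 rim 4186 [0.59415556 0.18546355] 0.11467780683415221
```

Pins are about 36.5 mm apart, so spread is about 0.34. Raising, then going to a look-point just short of the spindle.

```bash
python3 -m creep '{"translation":[[0,0,30],[0,0,65],[0,0,100],[0,5,130],[0,15,131]],"yaw":[0,0,0,0,0],"gripper":[192,192,192,192,192]}'
python3 -m creep '{"translation":[[0,25,0],[-2,55,0],[-4,88,0],[-5,120,0],[-5,152,0]],"yaw":[0,0,0,0,0],"gripper":[192,192,192,192,192]}'
python3 -m creep '{"translation":[[0,30,0],[-1,60,0],[-2,85,0],[-3,104,0],[-3,110,0]],"yaw":[0,0,0,0,0],"gripper":[192,192,192,192,192]}'
python3 -m creep '{"translation":[[0,0,0],[0,0,0],[0,0,0],[0,0,0],[0,0,0]],"yaw":[0,0,0,0,0],"gripper":[192,192,192,192,192]}'
python3 jaw.py w9; python3 spread.py w9
python3 - <<'E'
from h import *
c=load('w9');o=ctrl.get_obs();p=o['ee_pos'];R=Rn.from_euler('xyz',o['eef_rot']).as_matrix()
H,W=c['depth'].shape;U,V=np.meshgrid(np.arange(W),np.arange(H));D=c['depth'].astype(float)
X=(np.stack([(U-c['cx'])/c['fx'],(V-c['cy'])/c['fy'],np.ones_like(D)],-1)*D[...,None]-c['t'].ravel())@c['R']
k=(D>0)&(np.hypot(X[...,0]-.594,X[...,1]-.188)<.03)&(V<198)
for z0 in(.14,.145,.148,.15,.152,.154):
    m=k&(X[...,2]>z0); 
    if m.sum()>5: print(z0,m.sum(),U[m].min(),U[m].max(),V[m].min(),V[m].max(),np.round(X[m].mean(0),4),np.round(X[m].min(0),4),np.round(X[m].max(0),4))
crop(c,220,100,350,225,4.6,'c8')
E
```

```text
time_s: 12.83
ee_pos: [0.5427, -0.0848, 0.3063]
eef_rot: [3.133, -0.019, 0.184]
force: [-0.8, 0.5, -1.8]
grip_width: 0.0235
time_s: 13.25
ee_pos: [0.5372, 0.0688, 0.3058]
eef_rot: [3.133, -0.018, 0.184]
force: [0.7, 0.1, -2.0]
grip_width: 0.0237
time_s: 13.67
ee_pos: [0.5336, 0.1814, 0.305]
eef_rot: [3.134, -0.017, 0.187]
force: [0.2, -0.5, -3.4]
grip_width: 0.0237
time_s: 14.08
ee_pos: [0.5337, 0.1806, 0.305]
eef_rot: [3.134, -0.017, 0.186]
force: [-1.1, -0.4, -1.8]
grip_width: 0.0237
[0.5337 0.1806 0.305 ] [ 3.1336 -0.0173  0.1856] [-1.1 -0.4 -1.8] 14.0833 0.0236841320309048
190 [311 319] 
192 [308 320] 
194 [268 274 307 320] span mm 55.3
196 [266 277 307 319] span mm 56.5
198 [266 279 307 317] span mm 54.4
200 [266 279 311 313] span mm 50.2
202 [267 277 302 312] span mm 48.2
204 [267 278 300 312] span mm 48.3
206 [268 279 299 312] span mm 47.3
208 [267 279 298 312] span mm 48.4
210 [268 280 297 311] span mm 46.4
w9 [266.3 276.6 301.1 311.2] 34.7
w9 [266.7 277.2 300.4 311.3] 33.9
w9 [266.8 277.9 299.3 311.3] 32.95
w9 [266.9 278.5 298.9 311.3] 32.4
0.14 1130 268 305 127 165 [0.5954 0.1892 0.1499] [0.5732 0.1674 0.1409] [0.6168 0.2109 0.154 ]
0.145 980 270 304 128 164 [0.5954 0.1892 0.1509] [0.5748 0.1689 0.145 ] [0.6154 0.2091 0.154 ]
0.148 848 271 303 130 163 [0.5952 0.1892 0.1516] [0.576  0.1703 0.148 ] [0.6132 0.2076 0.154 ]
0.15 764 272 302 131 162 [0.5952 0.1891 0.1518] [0.577  0.1714 0.15  ] [0.6123 0.2067 0.154 ]
0.152 323 273 301 132 161 [0.5956 0.1889 0.1526] [0.5794 0.1728 0.152 ] [0.6116 0.2049 0.154 ]
```

View pics/c8.png

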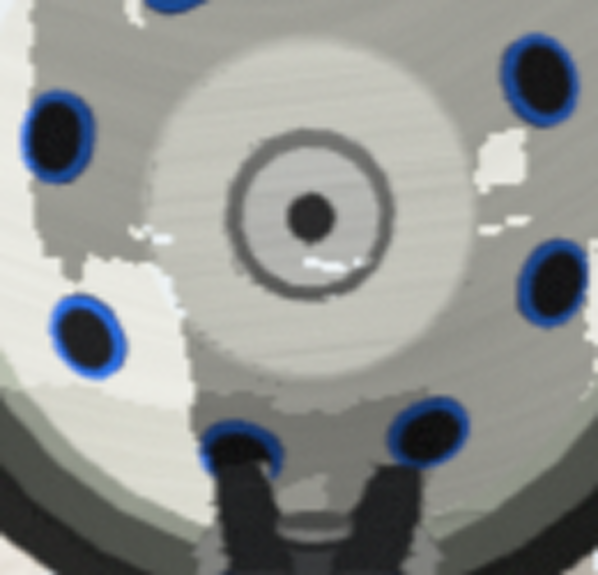

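Crop: spindle nose end disc centred at (310,215) with the hub around it. Jaw tips at left outer 216 and right outer 421, top row 466. Ring hangs on the pins below.

```bash
cat > tgt.py <<'E'
from h import *
def target(p,R,c,spx,jpx,zn,dz=.117):
    s=pt(c,*spx,zn); fr=pt(c,*jpx,p[2]-dz); x=R[:,0].copy(); pin=fr-.007*x
    xh=x.copy();xh[2]=0;xh/=np.linalg.norm(xh)
    print('spindle',np.round(s,4),'pin',np.round(pin,4),'pin in tool',np.round(R.T@(pin-p)*1e3,1))
    print('move mm',np.round((s+.027*xh-pin)*1e3,1)); return s,pin
E
python3 - <<'E'
from tgt import *
c=load('w9');p=np.array([.5337,.1806,.3050]);R=Rn.from_euler('xyz',[3.1336,-.0173,.1856]).as_matrix()
for dz in(.116,.1186): target(p,R,c,(287.1,146.5),(288.85,200.9),.152,dz)
o=ctrl.get_obs();print(o['ee_pos'],o['eef_rot'],o['force'])
# ring visible: heights
H,W=c['depth'].shape;U,V=np.meshgrid(np.arange(W),np.arange(H));D=c['depth'].astype(float)
X=(np.stack([(U-c['cx'])/c['fx'],(V-c['cy'])/c['fy'],np.ones_like(D)],-1)*D[...,None]-c['t'].ravel())@c['R']
m=(D>0)&(X[...,2]>.165)&(X[...,2]<.21)&(V<235)&((U<267)|(U>311));q=(X[m]-p)@R*1e3
print(m.sum(),np.round(np.percentile(q,[5,50,95],axis=0),1))
for z in(.0,):
    h=(D>0)&(np.hypot(X[...,0]-.5952,X[...,1]-.189)>.026)&(np.hypot(X[...,0]-.5952,X[...,1]-.189)<.038)&(V<190);print('hub z',np.percentile(X[h][:,2],[10,50,90]))
    n=(np.hypot(X[...,0]-.5952,X[...,1]-.189)<.014)&(np.hypot(X[...,0]-.5952,X[...,1]-.189)>.006);print('nose z',np.percentile(X[n][:,2],[10,50,90]))
E
```

```text
spindle [0.5954 0.1889 0.152 ] pin [0.5346 0.176  0.1889] pin in tool [ -2.    3.8 116.1]
move mm [ 87.3  17.9 -36.9]
spindle [0.5954 0.1889 0.152 ] pin [0.5341 0.1758 0.1863] pin in tool [ -2.6   3.8 118.7]
move mm [ 87.9  18.  -34.3]
[0.53369335 0.18072953 0.30505742] [ 3.13362431 -0.01738591  0.18568887] [-0.92669606 -0.14154412 -1.35150839]
1594 [[-18.   30.6 105.4]
 [108.8 224.3 138.6]
 [127.1 250.6 140.8]]
hub z [0.13039485 0.13136898 0.13234718]
nose z [0.15079538 0.15178929 0.15278148]
```

```bash
python3 -m creep '{"translation":[[18,4,0],[36,8,0],[54,12,0],[72,16,0],[87.5,18,0]],"yaw":[0,0,0,0,0],"gripper":[192,192,192,192,192]}'
python3 -m creep '{"translation":[[0,0,0],[0,0,0],[0,0,0],[0,0,0],[0,0,0]],"yaw":[0,0,0,0,0],"gripper":[192,192,192,192,192]}'
python3 -c "
from station import ctrl
o=ctrl.get_obs();print(o['ee_pos'],o['eef_rot'],o['force'],o['moment'])"
```

```text
time_s: 14.55
ee_pos: [0.6222, 0.1986, 0.3048]
eef_rot: [3.134, -0.017, 0.185]
force: [-0.7, -0.2, -2.2]
grip_width: 0.0238
time_s: 14.97
ee_pos: [0.6217, 0.1985, 0.3055]
eef_rot: [3.134, -0.018, 0.185]
force: [0.1, 0.5, -1.7]
grip_width: 0.0235
[0.62174547 0.19851804 0.30545425] [ 3.13368913 -0.01804837  0.18538948] [ 0.13047045  0.47864114 -1.68624598] [ 4.67872328e-02 -2.46789054e-02 -4.97185436e-05]
```

```bash
python3 -m creep '{"translation":[[-0.5,0,-7],[-0.5,0,-14],[-0.5,0,-20],[-0.5,0,-25],[-0.5,0,-28]],"yaw":[0,0,0,0,0],"gripper":[192,192,192,192,192]}'
python3 -m creep '{"translation":[[0,0,-1],[0,0,-2],[0,0,-3],[0,0,-4],[0,0,-5]],"yaw":[0,0,0,0,0],"gripper":[192,192,192,192,192]}'
python3 -m creep '{"translation":[[0,0,-1],[0,0,-2],[0,0,-3],[0,0,-4],[0,0,-5]],"yaw":[0,0,0,0,0],"gripper":[192,192,192,192,192]}'
```

```text
time_s: 15.38
ee_pos: [0.621, 0.1984, 0.2762]
eef_rot: [3.134, -0.017, 0.185]
force: [0.6, -0.1, -2.3]
grip_width: 0.0232
time_s: 15.8
ee_pos: [0.6211, 0.1985, 0.2714]
eef_rot: [3.134, -0.017, 0.185]
force: [0.2, -1.0, -1.1]
grip_width: 0.0235
time_s: 16.22
ee_pos: [0.6211, 0.1985, 0.2662]
eef_rot: [3.134, -0.017, 0.185]
force: [0.6, -0.4, -2.5]
grip_width: 0.0236
```

```bash
python3 -m creep '{"translation":[[0,0,-0.8],[0,0,-1.6],[0,0,-2.4],[0,0,-3.2],[0,0,-4]],"yaw":[0,0,0,0,0],"gripper":[192,192,192,192,192]}'
python3 -m creep '{"translation":[[0,0,-0.8],[0,0,-1.6],[0,0,-2.4],[0,0,-3.2],[0,0,-4]],"yaw":[0,0,0,0,0],"gripper":[192,192,192,192,192]}'
python3 -m creep '{"translation":[[0,0,-0.5],[0,0,-1],[0,0,-1.5],[0,0,-2],[0,0,-2.5]],"yaw":[0,0,0,0,0],"gripper":[192,192,192,192,192]}'
python3 -m creep '{"translation":[[0,0,-0.5],[0,0,-1],[0,0,-1.5],[0,0,-2],[0,0,-2]],"yaw":[0,0,0,0,0],"gripper":[192,192,192,192,192]}'
```

```text
time_s: 16.63
ee_pos: [0.6211, 0.1985, 0.2622]
eef_rot: [3.134, -0.017, 0.185]
force: [-0.5, 0.8, -1.4]
grip_width: 0.0235
time_s: 17.05
ee_pos: [0.6211, 0.1985, 0.2582]
eef_rot: [3.134, -0.017, 0.185]
force: [-0.1, 0.1, -0.7]
grip_width: 0.0237
time_s: 17.47
ee_pos: [0.6213, 0.1984, 0.2562]
eef_rot: [3.134, -0.018, 0.185]
force: [-0.1, -1.1, 4.1]
grip_width: 0.0237
time_s: 17.88
ee_pos: [0.6214, 0.1984, 0.2548]
eef_rot: [3.134, -0.019, 0.185]
force: [0.5, -0.5, 7.1]
grip_width: 0.0236
```

```bash
python3 -m creep '{"translation":[[0,0,-0.4],[0,0,-0.8],[0,0,-1.2],[0,0,-1.4],[0,0,-1.4]],"yaw":[0,0,0,0,0],"gripper":[192,192,192,192,192]}'
python3 -m creep '{"translation":[[0,0,-0.2],[0,0,-0.4],[0,0,-0.4],[0,0,-0.4],[0,0,-0.4]],"yaw":[0,0,0,0,0],"gripper":[192,192,192,192,192]}'
```

```text
time_s: 18.3
ee_pos: [0.6217, 0.1984, 0.2542]
eef_rot: [3.134, -0.021, 0.185]
force: [0.4, -1.0, 8.5]
grip_width: 0.0241
time_s: 18.72
ee_pos: [0.6219, 0.1984, 0.2546]
eef_rot: [3.134, -0.022, 0.185]
force: [-0.7, -0.3, 6.7]
grip_width: 0.024
```

```bash
python3 -m creep '{"translation":[[-0.3,0,-0.6],[-0.6,0,-1.2],[-0.8,0,-1.8],[-0.8,0,-2.2],[-0.8,0,-2.2]],"yaw":[0,0,0,0,0],"gripper":[192,192,192,192,192]}'
python3 -c "
from h import *
for i in range(4):
    o=ctrl.get_obs();print(np.round(o['ee_pos'],4),o['force'],np.round(o['moment'],2));ctrl.camera('wrist')"
```

```text
time_s: 19.13
ee_pos: [0.6215, 0.1984, 0.2536]
eef_rot: [3.134, -0.025, 0.185]
force: [0.4, -1.4, 9.5]
grip_width: 0.0237
[0.6215 0.1984 0.2536] [ 0.3685382  -1.3960614   9.54904142] [-0.21 -0.02  0.01]
[0.6215 0.1984 0.2536] [-0.5044289  -1.34041966  9.76806722] [-0.11 -0.02 -0.01]
[0.6215 0.1984 0.2536] [-0.48551574 -0.62134862  9.1735937 ] [-0.2  -0.04 -0.  ]
[0.6215 0.1984 0.2536] [ 1.05815696 -1.28597829  8.74101792] [-0.15 -0.05  0.06]
```

```bash
cat > hub.py <<'E'
from h import *
import sys
c=snap('wrist',sys.argv[1]);o=ctrl.get_obs();print(np.round(o['ee_pos'],4),np.round(o['eef_rot'],4),np.round(o['force'],1),o['time_s'])
H,W=c['depth'].shape;U,V=np.meshgrid(np.arange(W),np.arange(H));D=c['depth'].astype(float)
X=(np.stack([(U-c['cx'])/c['fx'],(V-c['cy'])/c['fy'],np.ones_like(D)],-1)*D[...,None]-c['t'].ravel())@c['R']
r=np.hypot(X[...,0]-.5954,X[...,1]-.1889);ok=D>0
h=ok&(r>.033)&(r<.041)&(X[...,2]>.115)&(X[...,2]<.142)&(V<200);print('hub',h.sum(),np.round(np.percentile(X[h][:,2],[10,50,90]),4))
rt=ok&(r>.046)&(r<.05)&(V<200);print('rotor',np.round(np.median(X[rt][:,2]),4))
rm=ok&(r>.113)&(r<.124)&(abs(X[...,2]-.1285)<.01);print('rim',rm.sum(),np.round(np.median(X[rm][:,2]),4))
E
python3 - <<'E'
from h import *
c=load('w9');D=c['depth'].astype(float);H,W=D.shape;U,V=np.meshgrid(np.arange(W),np.arange(H))
X=(np.stack([(U-c['cx'])/c['fx'],(V-c['cy'])/c['fy'],np.ones_like(D)],-1)*D[...,None]-c['t'].ravel())@c['R']
r=np.hypot(X[...,0]-.5954,X[...,1]-.1889);ok=D>0;a=np.arctan2(X[...,1]-.1889,X[...,0]-.5954)
h=ok&(r>.033)&(r<.041)&(V<190)&(abs(a-.18)<1);print('free hub',np.median(X[h][:,2]))
rt=ok&(r>.046)&(r<.05)&(V<200);print('rotor',np.median(X[rt][:,2]));rm=ok&(r>.113)&(r<.124)&(abs(X[...,2]-.1285)<.01);print('rim',rm.sum(),np.median(X[rm][:,2]))
E
python3 hub.py w10
```

```text
free hub 0.13138167038534607
rotor 0.12348728135396952
rim 4906 0.12804133438448267
[0.6215 0.1984 0.2536] [ 3.1336 -0.0247  0.1851] [-0.2 -0.6  9.5] 19.3833
hub 147 [0.1273 0.128  0.1289]
rotor 0.12
rim 4939 0.128
```

Hub is pressed 3.4 mm down (0.1314 to 0.1280), about 12 N. Easing the ring shut in steps while holding.

```bash
python3 -m creep '{"translation":[[-0.3,0,-1.2],[-0.3,0,-1.2],[-0.3,0,-1.2],[-0.3,0,-1.2],[-0.3,0,-1.2]],"yaw":[0,0,0,0,0],"gripper":[189,187,185,183,181]}' 45
python3 hub.py w11; python3 spread.py w11|head -2
```

```text
time_s: 19.8
ee_pos: [0.6215, 0.1986, 0.2536]
eef_rot: [3.134, -0.027, 0.185]
force: [-0.0, 0.1, 9.4]
grip_width: 0.0275
[0.6215 0.1986 0.2536] [ 3.1339 -0.0269  0.1851] [-0.5 -1.5  9.1] 19.85
hub 136 [0.1273 0.1281 0.1288]
rotor 0.12
rim 4986 0.128
w11 [270.5 275.8 299.7 307. ] 30.2
w11 [267.6 276.5 308.3]
```

```bash
python3 -m creep '{"translation":[[-0.3,0,-1.2],[-0.3,0,-1.2],[-0.3,0,-1.2],[-0.3,0,-1.2],[-0.3,0,-1.2]],"yaw":[0,0,0,0,0],"gripper":[179,177,175,173,171]}' 45
python3 hub.py w12; python3 -m creep '{"translation":[[-0.3,0,-1.2],[-0.3,0,-1.2],[-0.3,0,-1.2],[-0.3,0,-1.2],[-0.3,0,-1.2]],"yaw":[0,0,0,0,0],"gripper":[169,167,165,163,161]}' 45
python3 hub.py w13
```

```text
time_s: 20.27
ee_pos: [0.6215, 0.1989, 0.2536]
eef_rot: [3.135, -0.029, 0.185]
force: [-0.4, 0.3, 9.0]
grip_width: 0.0313
[0.6215 0.1989 0.2536] [ 3.1346 -0.029   0.1853] [-1.   0.6  9.3] 20.3167
hub 126 [0.1275 0.1282 0.1292]
rotor 0.1199
rim 5034 0.128
time_s: 20.73
ee_pos: [0.6215, 0.1991, 0.2536]
eef_rot: [3.135, -0.031, 0.185]
force: [-0.4, 0.1, 9.2]
grip_width: 0.0345
[0.6215 0.1991 0.2535] [ 3.1348 -0.031   0.1855] [-0.5 -0.7  9. ] 20.7833
hub 116 [0.1274 0.1284 0.1292]
rotor 0.12
rim 5091 0.128
```

```bash
python3 -m creep '{"translation":[[0.2,0,-1.2],[0.4,0,-1.2],[0.6,0.1,-1.2],[0.8,0.1,-1.2],[1,0.1,-1.2]],"yaw":[0,0,0,0,0],"gripper":[159,157,155,153,151]}' 45
python3 hub.py w14; python3 -m creep '{"translation":[[0.2,0,-1.2],[0.4,0,-1.2],[0.6,0.1,-1.2],[0.6,0.1,-1.2],[0.6,0.1,-1.2]],"yaw":[0,0,0,0,0],"gripper":[149,147,145,143,142]}' 45
python3 hub.py w15
```

```text
time_s: 21.2
ee_pos: [0.6228, 0.1991, 0.2534]
eef_rot: [3.135, -0.033, 0.185]
force: [-0.4, -1.2, 8.1]
grip_width: 0.0381
[0.6228 0.1991 0.2533] [ 3.1347 -0.0328  0.1855] [ 0.8 -0.8  8.8] 21.25
hub 70 [0.1273 0.1284 0.1293]
rotor 0.1201
rim 5068 0.128
time_s: 21.67
ee_pos: [0.6237, 0.1991, 0.2531]
eef_rot: [3.134, -0.034, 0.185]
force: [0.5, -1.2, 8.6]
grip_width: 0.0419
[0.6237 0.1991 0.2531] [ 3.1345 -0.0345  0.1854] [-0.4 -1.   9.1] 21.7167
hub 40 [0.1274 0.1284 0.1292]
rotor 0.12
rim 5031 0.128
```

```bash
python3 -m creep '{"translation":[[0.2,0,-1.1],[0.2,0,-1.1],[0.2,0,-1.1],[0.2,0,-1.1],[0.2,0,-1.1]],"yaw":[0,0,0,0,0],"gripper":[140,138,136,134,132]}' 45
python3 hub.py w16; python3 spread.py w16
python3 -m creep '{"translation":[[0,0,-0.5],[0,0,-0.2],[0,0,0.2],[0,0,0.5],[0,0,0.8]],"yaw":[0,0,0,0,0],"gripper":[132,132,132,132,132]}'
python3 hub.py w17
```

```text
time_s: 22.13
ee_pos: [0.624, 0.1993, 0.2528]
eef_rot: [3.135, -0.036, 0.186]
force: [0.3, -0.4, 6.5]
grip_width: 0.0454
[0.6241 0.1993 0.2528] [ 3.1347 -0.0359  0.1855] [ 0.4 -0.7  7.3] 22.1833
hub 28 [0.1275 0.1283 0.1293]
rotor 0.1202
rim 5049 0.128
w16 [] 
w16 [] 
w16 [] 
w16 [273.9 281.2 293.9 301.3] 20.05
time_s: 22.6
ee_pos: [0.6239, 0.1992, 0.2531]
eef_rot: [3.135, -0.035, 0.186]
force: [0.5, 0.3, -0.4]
grip_width: 0.0454
[0.6239 0.1992 0.2532] [ 3.1347 -0.035   0.1856] [-0.2 -0.3  0.5] 22.65
hub 37 [0.1277 0.1285 0.1291]
rotor 0.1203
rim 5062 0.128
```

```bash
python3 -m creep '{"translation":[[0,0,0.5],[0,0,1],[0,0,1.5],[0,0,2],[0,0,2]],"yaw":[0,0,0,0,0],"gripper":[132,132,132,132,132]}'
python3 hub.py w18;python3 spread.py w18; python3 -m creep '{"translation":[[0,0,0.5],[0,0,1],[0,0,1.5],[0,0,2],[0,0,2]],"yaw":[0,0,0,0,0],"gripper":[132,132,132,132,132]}'
python3 hub.py w19
```

```text
time_s: 23.07
ee_pos: [0.6238, 0.1992, 0.2547]
eef_rot: [3.135, -0.034, 0.186]
force: [-0.6, -1.0, -4.6]
grip_width: 0.0457
[0.6238 0.1992 0.2548] [ 3.1346 -0.0344  0.1855] [-0.8 -0.2 -4.6] 23.1167
hub 40 [0.1281 0.1287 0.1299]
rotor 0.1207
rim 5059 0.128
w18 [] 
w18 [] 
w18 [295.2 300.1] 
w18 [273.3 282.2 292.9 302.2] 19.8
time_s: 23.53
ee_pos: [0.624, 0.1993, 0.2574]
eef_rot: [3.135, -0.035, 0.186]
force: [-1.0, 0.5, -2.1]
grip_width: 0.0455
[0.6239 0.1993 0.2572] [ 3.1347 -0.0351  0.1856] [ 0.1 -0.1 -1.8] 23.5833
hub 48 [0.1279 0.1287 0.1297]
rotor 0.1208
rim 5019 0.128
```

```bash
python3 -m creep '{"translation":[[0,0,2],[0,0,5],[0,0,10],[0,0,20],[0,0,32]],"yaw":[0,0,0,0,0],"gripper":[132,132,132,132,132]}'
python3 -m creep '{"translation":[[-5,0,15],[-15,-5,18],[-35,-12,18],[-60,-18,18],[-85,-20,18]],"yaw":[0,0,0,0,0],"gripper":[130,128,126,124,122]}' 12
python3 -m creep '{"translation":[[0,0,0],[0,0,0],[0,0,0],[0,0,0],[0,0,0]],"yaw":[0,0,0,0,0],"gripper":[122,122,122,122,122]}'
cat > ringchk.py <<'E'
from h import *
import sys
c=snap('wrist',sys.argv[1])
H,W=c['depth'].shape;U,V=np.meshgrid(np.arange(W),np.arange(H));D=c['depth'].astype(float)
X=(np.stack([(U-c['cx'])/c['fx'],(V-c['cy'])/c['fy'],np.ones_like(D)],-1)*D[...,None]-c['t'].ravel())@c['R']
dx,dy=X[...,0]-.5954,X[...,1]-.1889;r=np.hypot(dx,dy);a=np.degrees(np.arctan2(dy,dx)-.187)%360;ok=D>0
g=lambda m:np.round(np.median(X[m][:,2]),4) if m.sum()>3 else None
print('rotor',g(ok&(r>.046)&(r<.05)&(V<195)),'nose',g(ok&(r<.014)&(r>.006)))
for k in range(0,360,30):
    s=ok&(np.abs((a-k+180)%360-180)<15)&(V<195)
    print(k,[(float(rr),g(s&(abs(r*1e3-rr)<1))) for rr in(23.5,25,27,29,31,33,36)])
E
python3 ringchk.py w20
```

```text
time_s: 24.0
ee_pos: [0.6238, 0.1992, 0.29]
eef_rot: [3.135, -0.035, 0.186]
force: [0.1, -0.5, -1.5]
grip_width: 0.0457
time_s: 24.42
ee_pos: [0.538, 0.1785, 0.3086]
eef_rot: [3.135, -0.035, 0.185]
force: [0.3, 0.3, -1.1]
grip_width: 0.0493
time_s: 24.83
ee_pos: [0.5386, 0.1786, 0.3084]
eef_rot: [3.135, -0.035, 0.185]
force: [-0.4, -0.3, -1.9]
grip_width: 0.0492
rotor 0.1211 nose 0.1518
0 [(23.5, np.float64(0.1294)), (25.0, np.float64(0.1292)), (27.0, np.float64(0.1296)), (29.0, np.float64(0.1297)), (31.0, np.float64(0.1296)), (33.0, np.float64(0.1315)), (36.0, np.float64(0.1286))]
30 [(23.5, np.float64(0.1313)), (25.0, np.float64(0.1328)), (27.0, np.float64(0.1323)), (29.0, np.float64(0.1318)), (31.0, np.float64(0.1296)), (33.0, np.float64(0.1324)), (36.0, np.float64(0.1295))]
60 [(23.5, np.float64(0.1321)), (25.0, np.float64(0.133)), (27.0, np.float64(0.1329)), (29.0, np.float64(0.1294)), (31.0, np.float64(0.129)), (33.0, np.float64(0.129)), (36.0, np.float64(0.1289))]
90 [(23.5, np.float64(0.1328)), (25.0, np.float64(0.1328)), (27.0, np.float64(0.1331)), (29.0, np.float64(0.1286))
[... 985 characters left out ...]
.float64(0.1291)), (31.0, np.float64(0.1289)), (33.0, np.float64(0.129)), (36.0, np.float64(0.1287))]
270 [(23.5, np.float64(0.133)), (25.0, np.float64(0.1329)), (27.0, np.float64(0.1316)), (29.0, np.float64(0.1291)), (31.0, np.float64(0.1292)), (33.0, np.float64(0.1288)), (36.0, np.float64(0.1293))]
300 [(23.5, np.float64(0.1324)), (25.0, np.float64(0.1326)), (27.0, np.float64(0.1328)), (29.0, np.float64(0.1291)), (31.0, np.float64(0.1288)), (33.0, np.float64(0.1288)), (36.0, np.float64(0.129))]
330 [(23.5, np.float64(0.1318)), (25.0, np.float64(0.1327)), (27.0, np.float64(0.132)), (29.0, np.float64(0.1293)), (31.0, np.float64(0.129)), (33.0, np.float64(0.1305)), (36.0, np.float64(0.1291))]
```

```bash
cat > fit.py <<'E'
from h import *
import sys
c=load(sys.argv[1]);vmax=int(sys.argv[2])
D=c['depth'].astype(float);H,W=D.shape;U,V=np.meshgrid(np.arange(W),np.arange(H))
X=(np.stack([(U-c['cx'])/c['fx'],(V-c['cy'])/c['fy'],np.ones_like(D)],-1)*D[...,None]-c['t'].ravel())@c['R']
ok=(D>0)&(V<vmax)
def circ(P):
    A=np.c_[2*P[:,:2],np.ones(len(P))];s=np.linalg.lstsq(A,(P[:,:2]**2).sum(1),rcond=None)[0];return s[:2],np.sqrt(s[2]+s[:2]@s[:2])
r0=np.hypot(X[...,0]-.5954,X[...,1]-.1889)
n=ok&(r0<.03)&(X[...,2]>.150);ct,_=cv2.findContours(n.astype(np.uint8),cv2.RETR_EXTERNAL,cv2.CHAIN_APPROX_NONE)
k=max(ct,key=len)[:,0];P=np.array([X[v,u] for u,v in k]);s,rr=circ(P);print('nose end',s,rr)
m=ok&(r0<.045)&(X[...,2]>.136);ct,_=cv2.findContours(m.astype(np.uint8),cv2.RETR_EXTERNAL,cv2.CHAIN_APPROX_NONE)
k=max(ct,key=len)[:,0];P=np.array([X[v,u] for u,v in k]);print('spindle body',circ(P))
dx,dy=X[...,0]-s[0],X[...,1]-s[1];r=np.hypot(dx,dy)*1e3;a=np.degrees(np.arctan2(dy,dx)-.187)%360
ring=ok&(X[...,2]>.1309)&(X[...,2]<.1348)&(r<38)
for q in range(0,360,15):
    w=ring&(np.abs((a-q+180)%360-180)<7.5); print(q,w.sum(),np.round(np.percentile(r[w],[4,96]),1) if w.sum()>4 else '')
E
python3 fit.py w20 195
```

```text
nose end [0.59506543 0.18908051] 0.017114151225413567
spindle body (array([0.59498592, 0.18905351]), np.float64(0.02138632244230959))
0 0 
15 42 [22.7 35.5]
30 46 [24.5 35.8]
45 22 [24.2 28.7]
60 26 [22.7 28.1]
75 19 [22.6 28.2]
90 22 [23.3 27.3]
105 24 [22.8 27.6]
120 26 [23.2 28.1]
135 27 [23.4 28.6]
150 24 [23.7 28.8]
165 19 [25.1 31.3]
180 18 [25.1 27.8]
195 19 [24.8 28.5]
210 21 [24.2 28.4]
225 24 [23.5 28.1]
240 26 [23.2 28. ]
255 24 [23.1 27.8]
270 20 [22.8 26.6]
285 20 [22.9 26.7]
300 27 [22.6 28.8]
315 23 [23.7 27.9]
330 42 [24.3 36.1]
345 51 [23.  34.7]
```

Ring top is level at 0.1328 all round and the outer edge is concentric (27–28 mm). Rotor is held 2.4 mm down and the lugs sit about where 0.10 spread puts them, so the ring is seated. Now the pliers go back, starting with a look-point behind the rack.

```bash
python3 -m creep '{"translation":[[-5,-30,0],[-12,-65,0],[-20,-102,0],[-25,-140,0],[-30,-178,0]],"yaw":[-0.05,-0.1,-0.15,-0.2,-0.25],"gripper":[122,122,122,122,122]}' 9
python3 -m creep '{"translation":[[-5,-38,0],[-10,-76,0],[-15,-114,0],[-20,-152,-5],[-25,-190,-10]],"yaw":[-0.05,-0.09,-0.13,-0.13,-0.13],"gripper":[122,122,122,122,122]}'
python3 -m creep '{"translation":[[-3,-30,-10],[-6,-60,-30],[-8,-80,-50],[-10,-90,-68],[-10,-95,-75]],"yaw":[0,0,0,0,0],"gripper":[122,122,122,122,122]}'
python3 -m creep '{"translation":[[0,0,0],[0,0,0],[0,0,0],[0,0,0],[0,0,0]],"yaw":[0,0,0,0,0],"gripper":[122,122,122,122,122]}'
cat > slot.py <<'E'
from h import *
import sys
o=ctrl.get_obs();p=o['ee_pos'];R=Rn.from_euler('xyz',o['eef_rot']).as_matrix();print(np.round(p,4),np.round(o['eef_rot'],4),np.round(o['force'],1),o['time_s'],round(o['grip_width'],4))
c=snap('wrist',sys.argv[1]);D=c['depth'].astype(float);H,W=D.shape;U,V=np.meshgrid(np.arange(W),np.arange(H))
ray=np.stack([(U-c['cx'])/c['fx'],(V-c['cy'])/c['fy'],np.ones_like(D)],-1)@c['R'];C=-c['R'].T@c['t'].ravel()
X=C+ray*D[...,None];Q=C+ray*((.05-C[2])/ray[...,2])[...,None]
near=np.hypot(Q[...,0]-.524,Q[...,1]-.2965)<.028
top=near&(abs(X[...,2]-.05)<.004);print('rack top z',np.median(X[top][:,2]),top.sum())
hole=(near&(X[...,2]<.043)&(D>0)).astype(np.uint8)
n,l,st,ce=cv2.connectedComponentsWithStats(hole);i=1+np.argmax(st[1:,4]);print(st[1:].tolist())
q=Q[l==i][:,:2].astype(np.float32);(cx,cy),(w,h),ang=cv2.minAreaRect(q*1000);print('slot rect',cx,cy,w,h,ang,'mean',q.mean(0),'z',np.percentile(X[l==i][:,2],[5,50]))
a=np.cov(q.T);e,v=np.linalg.eigh(a);d=v[:,1]*np.sign(v[1,1]);print('long axis yaw',np.arctan2(d[1],d[0])-np.pi/2,'sizes',np.sqrt(12*e))
for vv in range(192,212):
    g=c['pixels'][vv].astype(float).max(1);b=np.flatnonzero(g[255:325]<70)+255
    if len(b): print(vv,b.min(),b.max(),len(b),np.round(R.T@(pt(c,b.min()+2,vv)-p)*1e3,1))
E
python3 slot.py w21
```

```text
time_s: 25.3
ee_pos: [0.5082, -0.001, 0.3082]
eef_rot: [3.135, -0.034, -0.067]
force: [1.0, -0.5, -1.6]
grip_width: 0.0524
time_s: 25.72
ee_pos: [0.4829, -0.193, 0.2982]
eef_rot: [3.134, -0.035, -0.198]
force: [1.8, 0.4, -0.8]
grip_width: 0.0522
time_s: 26.13
ee_pos: [0.4718, -0.2892, 0.2202]
eef_rot: [3.136, -0.031, -0.199]
force: [-0.2, 1.1, -2.0]
grip_width: 0.052
time_s: 26.55
ee_pos: [0.4723, -0.2888, 0.2212]
eef_rot: [3.135, -0.033, -0.199]
force: [-0.2, 0.1, -2.5]
grip_width: 0.0523
[ 0.4723 -0.2888  0.2212] [ 3.1353 -0.0325 -0.1986] [-0.2  0.1 -2.5] 26.55 0.0523
rack top z nan 0
  return _methods._mean(a, axis=axis, dtype=dtype,
  ret = ret.dtype.type(ret / rcount)
Traceback (most recent call last):
  File "slot.py", line 10, in <module>
    n,l,st,ce=cv2.connectedComponentsWithStats(hole);i=1+np.argmax(st[1:,4]);print(st[1:].tolist())
                                                         ~~~~~~~~~^^^^^^^^^^
ValueError: attempt to get argmax of an empty sequence
```

```bash
sed -i 's/Q\[...,1\]-.2965/Q[...,1]+.2965/' slot.py; python3 slot.py w22; python3 spread.py w22
```

```text
[ 0.4722 -0.2889  0.2211] [ 3.1354 -0.0323 -0.1987] [ 0.3  0.1 -1.5] 26.6 0.0525
rack top z 0.04959761060646373 1024
[[265, 147, 36, 19, 672]]
slot rect 524.5697631835938 -297.3000793457031 42.597747802734375 21.395092010498047 78.58335876464844 mean [ 0.5246195  -0.29728237] z [0.004642   0.01243098]
long axis yaw -0.19882041901987102 sizes [0.02250604 0.04346669]
w22 [] 
w22 [] 
w22 [] 
w22 []
```

```bash
python3 - <<'E'
from h import *
np.set_printoptions(linewidth=220)
c=load('w22');p=np.array([.4722,-.2889,.2211]);R=Rn.from_euler('xyz',[3.1354,-.0323,-.1987]).as_matrix()
for v in range(194,224,3): print(v,c['pixels'][v,266:312].max(1))
for v in(206,210,214,218,222,230,240): print(v,[np.round(R.T@(pt(c,u,v)-p)*1e3,0) for u in(278,280,287,295,297)])
E
```

```text
194 [175 179 192 225 235 236 236 236 236 236 236 236 236 236 236 235 236 236 236 236 236 236 236 237 236 236 236 236 237 238 236 236 236 236 236 236 237 238 238 238 238 238 238 237 236 235]
197 [221 235 238 236 236 236 236 235 237 236 236 235 235 235 232 230 228 231 234 234 228 227 227 228 229 232 234 235 235 236 236 236 236 237 236 235 236 236 236 238 239 238 237 234 216 207]
200 [236 235 234 234 236 237 236 236 234 235 235 228 229 230 231 231 230 229 226 224 225 226 227 229 228 226 226 228 231 234 236 236 237 236 235 231 231 231 231 232 228 216 211 229 237 238]
203 [228 226 225 226 226 228 229 231 231 230 231 228 226 227 227 229 231 230 230 228 228 229 230 231 231 231 229 228 227 229 230 230 230 230 231 230 232 229 208 222 234 236 237 237 238 238]
206 [228 227 228 230 230 232 232 231 231 230 230 230 228 227 225 226 229 231 231 231 230 228 226 226 229 231 230 231 230 230 228 227 226 224 225 229 230 235 238 238 238 238 238 238 238 238]
209 [230 231 231 231 230 229 225 220 220 225 228 227 225 222 221 221 223 226 229 231 231 231 231 230 230 230 231 231 230 228 226 219 200 222 235 237 2
[... 1031 characters left out ...]
([-33.,  14., 221.]), array([-33.,  17., 220.])]
214 [array([ -6.,  -7., 105.]), array([ -6.,  -5., 104.]), array([-39.,   3., 220.]), array([ -6.,  10., 105.]), array([ -7.,  13., 109.])]
218 [array([-4., -7., 84.]), array([-5., -5., 86.]), array([-45.,   3., 221.]), array([-4., 10., 85.]), array([-4., 12., 85.])]
222 [array([ 0., -6., 57.]), array([ 0., -4., 57.]), array([ 0.,  2., 58.]), array([-2.,  9., 65.]), array([-2., 11., 66.])]
230 [array([-4., -6., 48.]), array([-4., -4., 50.]), array([-4.,  2., 47.]), array([-1.,  8., 38.]), array([-0., 10., 38.])]
240 [array([-12.,  -6.,  45.]), array([-12.,  -4.,  45.]), array([-12.,   2.,  46.]), array([-8.,  8., 36.]), array([-7., 10., 33.])]
```

```bash
python3 - <<'E'
from h import *
c=load('w22');p=np.array([.4722,-.2889,.2211]);R=Rn.from_euler('xyz',[3.1354,-.0323,-.1987]).as_matrix()
x=np.array([np.cos(-.199),np.sin(-.199),0])
# jaw front line slope in world at several rows (depth)
P=[]
for v in range(214,220):
    for u in(276,278,280,291,293,295): P.append(pt(c,u,v))
P=np.array(P);xx=P@x;k=np.polyfit(P[:,2],xx,1);print('lean dx/dz',k[0],P[:,2].min(),P[:,2].max())
for dz in(.115,.118,.121):
    f=pt(c,285.6,212.3,p[2]-dz);pin=f-.007*x;print(dz,'pin',np.round(pin,4),'off slot (tool axes)',np.round([(np.array([.5246,-.2973,0])-pin)@x*1e3,((np.array([.5246,-.2973,0])-pin)@np.array([-x[1],x[0],0]))*1e3],1),'move',np.round((np.array([.5246,-.2973,0])-pin)*1e3,1),'lineextrap',np.round((np.polyval(k,p[2]-dz)-f@x)*1e3,1))
t=np.array(ctrl.get_obs()['ee_pos']);print(t)
E
```

```text
lean dx/dz 0.06252631294050168 0.11542041719873303 0.14211314424111993
0.115 pin [ 0.4619 -0.2882  0.1061] off slot (tool axes) [63.2  3.4] move [  62.7   -9.1 -106.1] lineextrap -0.1
0.118 pin [ 0.4612 -0.288   0.1031] off slot (tool axes) [64.   3.5] move [  63.4   -9.3 -103.1] lineextrap 0.5
0.121 pin [ 0.4605 -0.2879  0.1001] off slot (tool axes) [64.7  3.5] move [  64.1   -9.4 -100.1] lineextrap 1.0
[ 0.47212004 -0.28893554  0.2208411 ]
```

```bash
python3 -m creep '{"translation":[[12,-2,-5],[28,-4,-12],[44,-6.5,-20],[56,-8,-30],[63.2,-9.2,-38]],"yaw":[0,0,0,0,0],"gripper":[122,122,122,122,122]}'
python3 -m creep '{"translation":[[0,0,0],[0,0,0],[0,0,0],[0,0,0],[0,0,0]],"yaw":[0,0,0,0,0],"gripper":[122,122,122,122,122]}'
python3 - <<'E'
from h import *
o=ctrl.get_obs();p=o['ee_pos'];print(p,o['eef_rot'],o['force']);print('want',[.47212+.0632,-.28894-.0092])
c=snap('wrist','w23');x=np.array([np.cos(-.199),np.sin(-.199),0])
for v in range(206,218): print(v,c['pixels'][v,270:302].max(1))
P=np.array([pt(c,u,v) for v in range(215,220) for u in(276,278,280,291,293,295)]);k=np.polyfit(P[:,2],P@x,1);print('lean',k[0],'front at shoulder',np.polyval(k,p[2]-.117)-.007,'slot',np.array([.5246,-.2973,0])@x)
E
```

```text
time_s: 27.07
ee_pos: [0.5363, -0.2979, 0.1822]
eef_rot: [3.136, -0.032, -0.198]
force: [-0.8, 0.3, -1.5]
grip_width: 0.0528
time_s: 27.48
ee_pos: [0.5361, -0.298, 0.183]
eef_rot: [3.135, -0.033, -0.199]
force: [0.9, -0.0, -2.1]
grip_width: 0.0525
[ 0.53614158 -0.2980468   0.18304435] [ 3.13521605 -0.03297359 -0.19850329] [ 0.89196321 -0.04625191 -2.10045674]
want [0.53532, -0.29813999999999996]
206 [182 177 171 177 182 186 189 188 185 184 186 209 219 226 233 231 187 152
 150 149 148 157 162 160 153 151 170 218 230 231 230 230]
207 [170 146 156 166 172 204 218 215 187 170 168 181 190 222 229 221 181 158
 156 156 165 209 224 222 184 160 158 168 174 171 145 170]
208 [154 127 146 159 161 167 171 170 163 161 160 161 162 171 174 170 163 160
 158 159 160 169 173 173 165 159 160 159 159 156 119 151]
209 [130 119 146 156 158 159 158 159 157 158 157 159 158 158 158 159 157 158
 158 158 158 159 157 158 159 158 158 158 158 153 118 152]
210 [127 116 142 151 152 153 153 152 152 151 153 152 152 152 152 152 152 152
 153 152 152 152 153 153 152 152 153 152 152 148 114 152]
211 [125 104 106 111 110 1
[... 303 characters left out ...]
7 136 136 135 135
 126 102  79  70  68  70  69  69  72 100 130 133 109 153]
214 [125 109 121  95  56  40  38  38  34  34  36  36  58 113 134 137 136 134
  98  55  40  34  37  36  37  36  38  60 115 131 111 171]
215 [125 100 101  69  37  33  33  33  30  34  33  30  39  77 104 111 112 109
  72  38  32  33  34  35  33  32  34  37  73 102 102 178]
216 [125  90  72  50  33  33  35  35  35  33  33  34  35  60  80  86  87  84
  55  34  34  35  34  35  34  34  33  32  53  76  96 178]
217 [124  83  51  35  31  33  32  30  29  33  32  38  38  59  78  81  82  80
  56  41  35  32  32  31  32  34  32  35  35  55  91 179]
lean 0.2573334963564271 front at shoulder 0.5687894993826136 slot 0.5730198803457863
```

```bash
python3 -m creep '{"translation":[[-0.5,0,-4],[-0.5,0,-8],[-0.5,0,-12],[-0.5,0,-16],[-0.5,0,-18]],"yaw":[0,0,0,0,0],"gripper":[122,122,122,122,122]}'
python3 -m creep '{"translation":[[-0.5,0,-1],[-1,0.1,-2],[-1.5,0.2,-3],[-2,0.3,-4],[-2,0.3,-5]],"yaw":[0,0,0,0,0],"gripper":[122,122,122,122,122]}'
```

```text
time_s: 27.95
ee_pos: [0.5354, -0.2979, 0.164]
eef_rot: [3.136, -0.032, -0.198]
force: [0.3, 0.1, -1.8]
grip_width: 0.0527
time_s: 28.37
ee_pos: [0.5335, -0.2976, 0.1591]
eef_rot: [3.136, -0.032, -0.199]
force: [1.0, 0.0, -1.5]
grip_width: 0.0525
```

```bash
python3 -m creep '{"translation":[[-0.4,0.1,-2],[-0.8,0.1,-4],[-1.2,0.2,-6],[-1.6,0.3,-8],[-2,0.3,-8]],"yaw":[0,0,0,0,0],"gripper":[122,122,122,122,122]}'
python3 -m creep '{"translation":[[-0.4,0.1,-2],[-0.8,0.1,-4],[-1.2,0.2,-6],[-1.6,0.3,-8],[-2,0.3,-8]],"yaw":[0,0,0,0,0],"gripper":[122,122,122,122,122]}'
```

```text
time_s: 28.78
ee_pos: [0.5313, -0.2972, 0.1505]
eef_rot: [3.136, -0.032, -0.199]
force: [0.9, 0.1, -1.8]
grip_width: 0.0523
time_s: 29.2
ee_pos: [0.5291, -0.2968, 0.142]
eef_rot: [3.136, -0.031, -0.199]
force: [1.1, -0.5, -2.4]
grip_width: 0.0524
```

```bash
python3 -m creep '{"translation":[[-0.4,0,-2],[-0.8,0,-4],[-1.2,0,-6],[-1.5,0,-8],[-1.5,0,-8]],"yaw":[0,0,0,0,0],"gripper":[122,122,122,122,122]}'
python3 -m creep '{"translation":[[-0.3,0,-0.7],[-0.6,0,-1.4],[-0.8,0,-2],[-0.8,0,-2.6],[-0.8,0,-2.6]],"yaw":[0,0,0,0,0],"gripper":[122,122,122,122,122]}'
```

```text
time_s: 29.62
ee_pos: [0.5274, -0.2967, 0.1335]
eef_rot: [3.136, -0.03, -0.199]
force: [0.7, -0.1, -1.8]
grip_width: 0.0524
time_s: 30.03
ee_pos: [0.5269, -0.2969, 0.1315]
eef_rot: [3.136, -0.032, -0.199]
force: [1.1, 0.9, 3.9]
grip_width: 0.0525
```

```bash
python3 -m creep '{"translation":[[0,0,0],[0,0,0],[0,0,0],[0,0,0],[0,0,0]],"yaw":[0,0,0,0,0],"gripper":[115,105,90,70,40]}'
python3 -m creep '{"translation":[[0,0,0],[0,0,0],[0,0,0],[0,0,0],[0,0,0]],"yaw":[0,0,0,0,0],"gripper":[0,0,0,0,0]}'
python3 - <<'E'
from hand import *
print(ctrl.get_obs()['grip_width'],ctrl.get_obs()['force'])
s=snap('side','side4')
P=handles(s,(225,290,275,350))
if len(P):
  for q in(P[P[:,1]>-.296],P[P[:,1]<=-.296]):
    if len(q): print(len(q),np.round(q.min(0),4),np.round(q.max(0),4),np.round(np.median(q,0),4))
E
```

```text
time_s: 30.45
ee_pos: [0.5268, -0.2969, 0.1314]
eef_rot: [3.136, -0.031, -0.199]
force: [-1.1, 0.1, 0.5]
grip_width: 0.071
time_s: 30.87
ee_pos: [0.5268, -0.2968, 0.1314]
eef_rot: [3.136, -0.031, -0.199]
force: [-0.5, -0.5, -0.1]
grip_width: 0.0937
0.0937067627056297 [-0.45951696 -0.45263402 -0.05905178]
5 [ 0.522  -0.2807  0.1502] [ 0.5245 -0.2746  0.1555] [ 0.5242 -0.2776  0.1525]
```

Released. Rising straight up, then backing away and checking everything.

```bash
python3 -m creep '{"translation":[[0,0,8],[0,0,25],[0,0,50],[0,0,80],[0,0,115]],"yaw":[0,0,0,0,0],"gripper":[0,0,0,0,0]}'
python3 -m creep '{"translation":[[-20,-10,20],[-55,-25,25],[-90,-40,25],[-120,-60,25],[-150,-80,25]],"yaw":[0,0,0,0,0],"gripper":[0,0,0,0,0]}'
python3 -m creep '{"translation":[[-30,-20,0],[-50,-40,0],[-50,-50,0],[-50,-50,0],[-50,-50,0]],"yaw":[0,0,0,0,0],"gripper":[0,0,0,0,0]}'
python3 - <<'E'
from hand import *
for n,b in(('top',(375,220,425,265)),('side',(225,290,275,350))):
  c=snap(n,n+'9');c0=load(n+'0')
  for f,cc in((n+'0',c0),(n+'9',c)):
    P=handles(cc,b)
    for q in(P[P[:,1]>-.296],P[P[:,1]<=-.296]) if len(P) else ():
      if len(q): t=q[q[:,2]>.145]; print(f,len(q),'z',np.round([q[:,2].min(),q[:,2].max()],4),'top',np.round(np.median(t,0),4),'bottom',np.round(np.median(q[q[:,2]<.125],0),4) if (q[:,2]<.125).any() else '')
  d=np.abs(c['pixels'].astype(int)-c0['pixels']).max(2)>60
  dd=(np.abs(c['depth']-c0['depth'])>.02).astype(np.uint8)
  m,l,st,ce=cv2.connectedComponentsWithStats(cv2.morphologyEx(dd,cv2.MORPH_OPEN,np.ones((3,3))));print(n,'depth changes',[(s[:4].tolist(),int(s[4])) for s in st[1:] if s[4]>12])
c=load('top9');D=c['depth'].astype(float);H,W=D.shape;U,V=np.meshgrid(np.arange(W),np.arange(H))
for f in('top0','top9'):
  c=load(f);D=c['depth'].astype(float);X=(np.stack([(U-c['cx'])/c['fx'],(V-c['cy'])/c['fy'],np.ones_like(D)],-1)*D[...,None]-c['t'].ravel())@c['R']
  r=np.hypot(X[...,0]-.594,X[...,1]-.189);g=lambda m:round(float(np.median(X[m][:,2])),4)
  print(f,'hub34-40',g((r>.035)&(r<.040)),'ring23-26',g((r>.0235)&(r<.0265)),'rotor',g((r>.046)&(r<.05)))
print(ctrl.get_obs()['time_s'],ctrl.get_obs()['ee_pos'])
E
```

```text
time_s: 31.33
ee_pos: [0.5263, -0.2965, 0.2473]
eef_rot: [3.137, -0.03, -0.199]
force: [-0.0, -0.1, 0.5]
grip_width: 0.0939
time_s: 31.75
ee_pos: [0.3748, -0.3768, 0.2734]
eef_rot: [3.136, -0.031, -0.198]
force: [1.0, -0.6, -0.5]
grip_width: 0.0939
time_s: 32.17
ee_pos: [0.3252, -0.4267, 0.2735]
eef_rot: [3.136, -0.031, -0.199]
force: [1.0, 0.3, 0.0]
grip_width: 0.0943
top0 16 z [0.1504 0.1557] top [ 0.5272 -0.2743  0.153 ] bottom 
top0 21 z [0.1488 0.1567] top [ 0.5201 -0.3167  0.1518] bottom 
top9 17 z [0.1491 0.1559] top [ 0.5267 -0.2747  0.1532] bottom 
top9 17 z [0.1499 0.1591] top [ 0.5176 -0.3163  0.1529] bottom 
top depth changes [([385, 170, 30, 39], 515), ([317, 201, 68, 19], 639), ([319, 221, 24, 8], 117), ([431, 291, 129, 129], 9905), ([246, 381, 156, 39], 4803)]
side0 85 z [0.1031 0.155 ] top [ 0.5303 -0.2784  0.1515] bottom [ 0.5313 -0.2817  0.1136]
side0 80 z [0.1007 0.1535] top [ 0.5227 -0.3208  0.1511] bottom [ 0.5236 -0.3225  0.1123]
side9 89 z [0.1012 0.1558] top [ 0.5288 -0.2784  0.1518] bottom [ 0.5297 -0.2817  0.1142]
side9 77 z [0.1026 0.155 ] top [ 0.5209 -0.321   0.152 ] bottom [ 0.5219 -0.3225  0.1137]
side depth changes [([0, 0, 141, 420], 39046), ([271, 254, 56, 90], 1710)]
top0 hub34-40 0.133 ring23-26 0.1327 rotor 0.1245
top9 hub34-40 0.1303 ring23-26 0.1341 rotor 0.1224
32.2667 [ 0.32567385 -0.42601075  0.27343795]
```

```bash
python3 - <<'E'
from h import *
U,V=np.meshgrid(np.arange(560),np.arange(420))
for f in('top0','top9'):
  c=load(f);D=c['depth'].astype(float);X=(np.stack([(U-c['cx'])/c['fx'],(V-c['cy'])/c['fy'],np.ones_like(D)],-1)*D[...,None]-c['t'].ravel())@c['R']
  m=(abs(U-349)<9)&(abs(V-198)<9)&(X[...,2]>.025)&(X[...,2]<.065)&(c['pixels'].astype(int).min(2)>90);print(f,m.sum(),U[m].mean(),V[m].mean(),np.round(X[m].mean(0),4))
ctrl.hand_in();print(ctrl.get_obs()['time_s'])
E
```

```text
top0 71 349.1267605633803 198.1549295774648 [ 0.6706 -0.197   0.0362]
top9 60 347.6 198.58333333333334 [ 0.6692 -0.1922  0.0382]
the job is handed in; nothing more can be done
the job is handed in; nothing more can be done
```

I fitted the ring with the pliers and put the pliers back in their slot; the job was handed in at about 32 s. One thing went wrong: the larger, unused pliers that stood free fell over.

**Done**
- I fitted the pins into the eyes and spread the ring to about 0.34 rad.
- I slid the ring over the spindle and pressed the hub about 3.4 mm down (about 11–12 N).
- I eased the ring shut while holding that pressure, then returned the pliers.

**Last checks** (from depth measurements; I had used up all 12 picture views)
- **Ring:** its top lies level at 132.8 mm all round, and its outer edge is concentric with the spindle to about 1 mm. The lug gap fits about 0.10 rad, which is seated.
- **Rotor:** it stays held about 2.4 mm down with no load on it.
- **Pliers:** they stand upright in the rack within 2–3 mm of where they started, clear of the gripper.

**Disagreements and failures**
- **Fallen pliers:** the larger pliers toppled during the first second. No contact force showed, and the arm's logged positions were about 0.1 m or more away. I left them lying by the white bottle.
- **White bottle:** its measured position differs by about 5 mm in y from the start. That may be a nudge from the fallen pliers, or only their edge in the measured area.
- **Pliers' travel:** the pins spread about 0.7 mm per mm of squeeze instead of about 1, so I set the spread from the images.
- **Tilt in the grip:** the pliers tilted about 3.5° in the fingers on the way back. The slot straightened them, with about 1 N of side force.

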